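# Present the test coupon to the measuring head

## Robot

A 6-joint arm with a two-finger parallel gripper is mounted at the origin on the work surface. World frame = base frame: x ahead of the robot, y to its left, z up, the work surface at z = 0. Lengths are in mm, angles in rad, forces in N, time in s.
With the tool pointing down it reaches from about 400 to 925 mm from the base axis. Payload 12.5 kg.
Tool frame: the origin (TCP) lies between the finger pads; the fingertips stand 8 mm ahead of it and the grasp point (between the pads) lies 11 mm behind it; x points along the fingers, y is the direction in which the jaws open and shut, and the axes are right-handed (so a half turn about x gives the same grasp; the last joint's range is limited). The gripper opens to 95 mm and grips with 3 to 60 N. Pads are 20 mm wide; open, the fingers measure 119 mm over their backs; the gripper's body (75 mm by 180 mm) begins 59 mm behind the grasp point.
Start: joints at [1.081, 0.491, 1.559, -0, 1.092, -0.106], TCP at [234.014, 579.554, 222.661] pointing down, gripper open.
Joint ranges: [-3.1, 3.1], [-0.84, 2.19], [0.05, 2.79], [-1.13, 4.28], [0.06, 2.93], [-2.69, 2.69]. Speed limits (rad/s): [2.22, 2.22, 2.79, 3.14, 3.14, 3.14].

## Interface

Orientations are given as a unit quaternion [x, y, z, w].
In Python, from bench import telemetry, optics, workorder, spotter gives the robot as it stands.
- The arm moves only by the tool play_rows, never from a script. Its argument "series" is a list of rows, each a list of 7 numbers: the turn, a rotation vector about the tool's x, y, z in rad, then the shift along the tool's x, y, z in mm, then the opening, from 0 (shut) to 1 (fully open). A call has 1 to 12 rows; each row is the pose to reach, as a shift and turn from the pose commanded when the call began, along the tool's axes at that moment; what a row does not reach only later rows make up. A row lasts 1/12 s, in which the tool goes at most 41.7 mm and 7.16 degrees, less where a joint would pass 70% of its speed; a pose out of reach is approached as far as the arm can. A call with a gripper value outside its range is refused whole. The fingers move at their own pace and stop on an object; the grip force is fixed at half the most. Time passes only in rows, so rows that repeat a pose let the fingers close. It gives the time, the measured TCP pose, the force and the opening at its end, in the units of the state.
- telemetry.get_obs(): the state, without advancing time (a new reading comes with each control period).
- optics.camera(name): name is "side" or "top"; returns a dict with "frame" (480x640x3 uint8, red, green, blue), "depth" (480x640 float32, mm along the optical axis (not along the pixel's ray), 0 where there is no reading), "fx", "fy", "cx", "cy" (pixels), "R" (3x3) and "t" (3): a world point X has camera coordinates R X + t. Camera axes: x right, y down, z forward; pixel columns grow to the right and rows downward; lengths in mm; the calibration is good to about 2 mm. A picture is of the moment at which its call begins.
- workorder.job_done(): hands the job in, once; it reports no verdict.
Trained networks look in the newest picture that a camera, given by its name, has taken for a name from the list of things; names that differ only in an ending like _2 or _b are one class to them, and where a whole thing is asked for, a point or a joint stands for the part that bears it (a point fixed in the world has none). Each returns a list of dicts, best first, with "p" (0 to 1); they miss things now and then, are a little off and sometimes report something else, mostly with a low value. They report only what shows in the picture. A call takes as long as a camera call.
- spotter.masks_of(camera, target): "mask" (480x640 bool, what is visible of it) and "bbox" ([left, top, right, bottom] in pixels, round what is visible of it).
- spotter.landmark_of(camera, target): "position" ([row, column] in pixels: a listed point, or the origin of a listed thing).
The state is a dict: "t": time; "qpos": joint angles; "qd": joint speeds; "joint_torque": joint torques, N m; "eef_pos": TCP position; "tool_rot": TCP orientation; "force": force on the tool from outside, world axes, zero at the start; "torque": the same for the moment, N m; "gripper_width": finger opening in mm.
Only numpy, scipy, OpenCV 4.12 (cv2) and the standard library are available. Lean on these libraries where they do the work, as an engineer would, in place of code of your own. Each camera call takes 0.05 s, during which the arm holds its last target.

## Task

Lift the clear dust cover off the round stage and stand it upright on the blue-topped round pad, wholly on it and without dropping or tipping it; then draw the steel test coupon out of its holder and hold it up in front of the measuring head, with the centre of its copper spot 60 mm straight out from the tip of the brass nozzle on the nozzle's axis, the spot facing squarely into the nozzle, the gripped end uppermost and the coupon not leaning to either side. Finish while still holding it there in the gripper, motionless; let nothing touch the measuring head, and leave the other things on the bench where they are.

Things in the scene. Friction and masses are not known exactly. Their poses are not given: they have to be found in the camera images.
- cover: Clear plastic tube, 84 mm in diameter, 125 mm tall, wall 4 mm, open below, closed on top, thin blue band at the top edge. On top, on the axis, a black knob: neck 20 mm in diameter for 4 mm, then 30 mm in diameter; 30 mm tall in all, so 155 mm overall. About 0.22 kg. Origin at the centre of its lower rim, z up. Starts standing on the stage over the coupon.
- stage: Fixed round steel stage with small holes, 170 mm in diameter, top 30 mm above the bench; in its middle a blue holder block 30 x 50 mm in plan, 22 mm tall (top 52 mm above the bench), with an upright slot 20 mm deep, 12 mm wide along x and 32 mm along y, on the axis. Origin at the centre of its underside on the bench, z up. Its x points roughly away from the robot.
- coupon: Steel dog-bone coupon, 110 mm tall, 10 mm thick along x, about 0.22 kg. Foot (lowest 25 mm) and upper end (z 75 to 110 mm) are 30 mm wide along y, the waist 20 mm. Origin: centre of the foot's underside, z up, x out of the face with the copper spot. Starts upright under the cover, 20 mm deep in the slot with 1 mm play, top 142 mm above the bench, axes as the stage's, spot away from the robot.
- spot (a point): Centre of the copper spot, 16 mm in diameter, on the coupon's +x face 50 mm above the foot's underside (coupon frame 5, 0, 50 mm). Axes are the coupon's; x points out of the face.
- pad: Fixed round parking pad, black rim with blue top, 160 mm in diameter, 8 mm thick. Origin at the centre of its underside on the bench. The pad and the stage may trade places.
- head: Measuring head: steel post and blue yoke on a dark red magnetic base (110 mm square) at the far left, carrying the silver barrel. Place, turn, height and the barrel's tilt vary. Origin at the post's lower end, 20 to 50 mm above the bench inside the base; the yoke's pivot lies 280 mm above the origin; z up, the barrel points to its -x.
- nozzle_tip (a point): Tip of the brass nozzle (18 mm in diameter, 40 mm long) of the silver barrel (70 mm in diameter, blue cap at the back), 140 mm from the pivot. Axes are the barrel's: the nozzle points along -x, roughly back to the robot and 14 to 32 degrees downward; y is level; z is up, leaning to the robot. The barrel sits in a stiff friction hinge.
- focus (a point): The measuring point in empty air, 60 mm straight out from the nozzle's tip along the nozzle's axis, 190 to 290 mm above the bench. Axes are the barrel's: +x points from here into the nozzle, y is level. The spot belongs here, its x along this x.
- bottle: White plastic bottle with red cap, 56 mm in diameter, 150 mm tall, bystander. Origin at the centre of its underside.
- jar: Amber jar, 64 mm in diameter, 80 mm tall, bystander. Origin at the centre of its underside.
- driver: Screwdriver lying on the bench, bystander.
- collar: Brass collar, 48 mm outside diameter, 22 mm tall, bystander. Origin at the centre of its underside.
- spare: Second steel coupon of the same shape, lying in the grey open tray (130 x 180 x 30 mm) at the left, bystander. Origin at its middle on the tray's floor.

How it is judged:
By the outcome, as a careful person would: the job done as asked, in the order asked, and still so for the second after the job is handed in, while the arm keeps its last pose, push and grip.
It also fails if it takes over 70 s, if anything falls off the work surface, if the arm or the gripper's body presses on something with over 40 N, if the wrist force passes 120 N, or if a joint passes its speed limit or range.

## Working session

There is one attempt and no reset: what is moved stays moved. The work goes in short steps, Python scripts to look and compute and a tool call to move; the robot and the scene stay as the last step left them, time stands still between calls to the robot, and variables do not carry over. Pictures are saved under pics/ and viewed, and the job is handed in when it is done.

Besides the shell and the picture viewer there is one more tool, called after "Call:" as a command line: name --pt "numbers of a row" for each row, then --argument value for the rest. play_rows: Moves the arm, as the interface text tells. Its arguments: {"type":"object","properties":{"series":{"type":"array","items":{"type":"array","items":{"type":"number"}}}},"required":["series"]}

```bash
ls -la; mkdir -p pics; python3 - <<'E'
from bench import telemetry, optics, workorder, spotter
import cv2,numpy as np
print(telemetry.get_obs())
for n in ("side","top"):
    c=optics.camera(n)
    cv2.imwrite(f"pics/{n}0.png",c["frame"][:,:,::-1])
    np.savez(f"pics/{n}0.npz",**c)
    print(n,c["fx"],c["cx"],c["cy"],c["R"],c["t"], -np.array(c["R"]).T@c["t"])
    for th in ["cover","stage","coupon","spot","pad","head","nozzle_tip","focus","bottle","jar","driver","collar","spare"]:
        m=spotter.masks_of(n,th); l=spotter.landmark_of(n,th)
        print(th,[(round(x["p"],2),x["bbox"]) for x in m[:2]],[(round(x["p"],2),x["position"]) for x in l[:2]])
print(telemetry.get_obs()["t"])
E
```

```text
total 12
drwxr-xr-x  3 agent agent 4096 Dec  5 22:17 .
drwxr-xr-x 23 root  root  4096 Dec  5 22:17 ..
drwxr-xr-x  2 agent agent 4096 Dec  5 22:17 pics
{'t': 0.0, 'qpos': array([ 1.08133630e+00,  4.91559524e-01,  1.55948592e+00, -3.41421125e-05,
        1.09172325e+00, -1.05597158e-01]), 'qd': array([-0.00106421,  0.00111523,  0.00139836,  0.00087837, -0.00044517,
       -0.0007604 ]), 'joint_torque': array([-9.28051086e-04, -6.12622690e+01, -2.58183485e+01,  6.92748372e-02,
        4.82683978e-02, -1.39406397e-04]), 'eef_pos': array([233.92746496, 579.29101019, 222.04921849]), 'tool_rot': array([ 0.13447815,  0.69423523, -0.13527948,  0.69401192]), 'force': array([ 0.08134705, -0.64317973, -0.49624501]), 'torque': array([ 0.04894047, -0.01266249,  0.00508975]), 'gripper_width': 94.77415383928121}
side 534.5249223421937 319.5638298074286 234.4779020545206 [[ 0.90981433 -0.41495416 -0.00713722]
 [-0.32808551 -0.7086044  -0.62469169]
 [ 0.25416095  0.57069507 -0.78083888]] [-500.89296005  344.55237574 1318.04932423] [ 233.76556679 -715.9005336  1240.84817925]
cover [(0.76, [270.4, 256.2
[... 1418 characters left out ...]
]
spot [] []
pad [(0.83, [364.5, 241.9, 418.3, 300.5])] [(0.68, [261.8, 144.5]), (0.6, [269.5, 390.7])]
head [(0.95, [208.1, 130.8, 263.6, 243.3]), (0.21, [302.9, 278.1, 333.5, 313.8])] [(0.73, [262.4, 147.2])]
nozzle_tip [(0.65, [212.7, 130.2, 255.7, 242.7])] [(0.72, [241.3, 247.0])]
focus [(0.8, [212.9, 129.7, 260.6, 246.3])] []
bottle [] [(0.86, [327.7, 480.1])]
jar [] [(0.73, [228.1, 459.7])]
driver [(0.54, [354.9, 150.6, 365.6, 220.3])] [(0.85, [186.1, 362.5]), (0.38, [328.8, 480.2])]
collar [(0.74, [215.5, 301.4, 231.0, 319.7]), (0.72, [449.0, 213.8, 482.2, 239.6])] [(0.57, [308.4, 223.2])]
spare [(0.59, [123.9, 253.7, 165.6, 273.3])] [(0.9, [260.7, 144.7]), (0.24, [228.0, 457.6])]
2.7
```

View pics/side0.png

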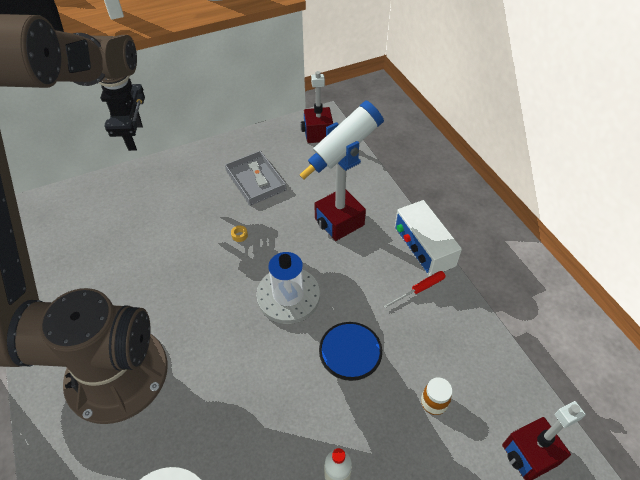

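View pics/top0.png

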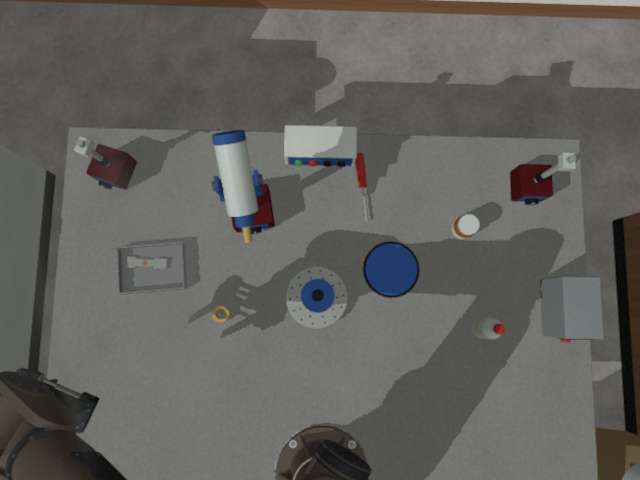

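```bash
cat > h.py <<'E'
import numpy as np,cv2
from scipy.spatial.transform import Rotation as Rn
def load(n): return dict(np.load(n))
def cloud(c):
    d=c["depth"].astype(float); v,u=np.mgrid[0:480,0:640]
    P=np.stack([(u-c["cx"])/c["fx"]*d,(v-c["cy"])/c["fy"]*d,d],-1)
    return (P-c["t"])@c["R"]
def ray(c,uv):
    u,v=uv; d=np.array([(u-c["cx"])/c["fx"],(v-c["cy"])/c["fy"],1.])
    return -c["R"].T@c["t"], c["R"].T@d
def atz(c,uv,z):
    o,d=ray(c,uv); return o+d*(z-o[2])/d[2]
def tri(c1,p1,c2,p2):
    o1,d1=ray(c1,p1);o2,d2=ray(c2,p2); d1/=np.linalg.norm(d1);d2/=np.linalg.norm(d2)
    A=np.stack([d1,-d2],1); s=np.linalg.lstsq(A,o2-o1,rcond=None)[0]
    a=o1+s[0]*d1;b=o2+s[1]*d2; return (a+b)/2,np.linalg.norm(a-b)
def proj(c,X):
    p=c["R"]@X+c["t"]; return c["fx"]*p[0]/p[2]+c["cx"],c["fy"]*p[1]/p[2]+c["cy"]
def crop(c,box,k,name):
    l,t,r,b=box; im=c["frame"][t:b,l:r,::-1]
    cv2.imwrite(name,cv2.resize(im,None,fx=k,fy=k,interpolation=cv2.INTER_CUBIC))
def kabsch_cyl(P): pass
E
python3 - <<'E'
from h import *
S=load("pics/side0.npz");T=load("pics/top0.npz")
crop(S,(240,90,400,330),2.5,"pics/sc.png"); crop(T,(200,120,440,340),2.5,"pics/tc.png")
for n,c in (("side",S),("top",T)):
    P=cloud(c); f=c["frame"].astype(int); r,g,b=f[...,0],f[...,1],f[...,2]
    # table
    ref=P[300:330,230:250] if n=="side" else P[400:430,150:200]
    print(n,"table z",np.median(ref[...,2]),ref[...,2].std())
    blue=(b>1.6*r)&(b>1.3*g)&(b>60)
    box=np.zeros_like(blue); 
    if n=="side": box[310:390,310:390]=1
    else: box[235:305,355:425]=1
    m=blue&box; print("pad px",m.sum(), "z",np.median(P[m][:,2]))
    cs,_=cv2.findContours(m.astype(np.uint8),0,1); q=max(cs,key=cv2.contourArea)[:,0].astype(float)
    X=np.array([atz(c,p,8.) for p in q])[:,:2]
    A=np.c_[2*X,np.ones(len(X))]; s=np.linalg.lstsq(A,(X**2).sum(1),rcond=None)[0]
    print("pad c",s[:2],"r",np.sqrt(s[2]+s[:2]@s[:2]))
    box[:]=0
    if n=="side": box[245:280,265:308]=1
    else: box[270:320,295:340]=1
    k=(f.sum(-1)<110)&box
    m=(blue|k)&box; Q=P[blue&box]; print("band z pct",np.percentile(Q[:,2],[5,25,50,75,95]))
    K=P[k]; print("knob",k.sum(),np.percentile(K[:,2],[5,25,50,75,95]),np.median(K,axis=0))
    top=K[K[:,2]>np.percentile(K[:,2],60)-5]; print("knob px centroid",[x.mean() for x in np.nonzero(k)][::-1])
E
```

```text
side table z 1.1771573163323448 100.92332271704096
pad px 2455 z 9.644687866497154
pad c [ 551.81588176 -183.78828347] r 72.38497361697272
band z pct [152.82710699 154.96597352 156.59242205 158.28668283 160.96678573]
knob 147 [165.60659688 178.74318987 184.08753286 186.61646425 189.20786107] [467.12792764  17.15499112 184.08753286]
knob px centroid [np.float64(284.6258503401361), np.float64(260.8299319727891)]
top table z -1.0306803677972671 107.2026788263891
pad px 2137 z 8.049412090616524
pad c [ 551.05805926 -187.8969634 ] r 72.42916974238531
band z pct [150.06486188 153.04409881 154.75028112 156.6862441  160.16403127]
knob 100 [180.7032445  183.10528232 184.73613926 186.34863134 188.50280067] [467.52754323  21.31511683 184.73613926]
knob px centroid [np.float64(317.26), np.float64(294.86)]
```

View pics/sc.png

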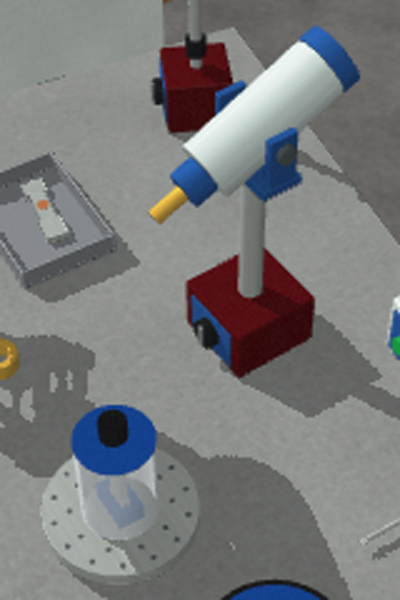

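View pics/tc.png

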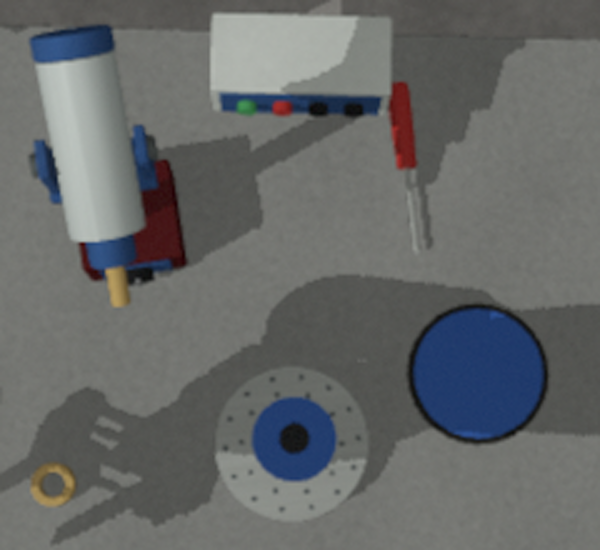

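```bash
python3 - <<'E'
from h import *
from scipy.optimize import least_squares
S=load("pics/side0.npz");T=load("pics/top0.npz")
def fitc(X):
    A=np.c_[2*X,np.ones(len(X))]; s=np.linalg.lstsq(A,(X**2).sum(1),rcond=None)[0]
    return s[:2],np.sqrt(s[2]+s[:2]@s[:2])
for n,c in (("side",S),("top",T)):
    P=cloud(c); f=c["frame"].astype(int); r,g,b=f[...,0],f[...,1],f[...,2]
    blue=(b>1.6*r)&(b>1.3*g)&(b>60)
    box=np.zeros_like(blue)
    if n=="side": box[250:280,265:308]=1
    else: box[270:320,295:340]=1
    m=(blue&box).astype(np.uint8)
    cs,_=cv2.findContours(m,0,cv2.CHAIN_APPROX_NONE); q=cv2.convexHull(max(cs,key=cv2.contourArea))[:,0].astype(float)
    if n=="side":
        q=q[(q[:,1]<278)]
    X=np.array([atz(c,p,154.) for p in q])[:,:2]
    print(n,"cap",fitc(X),len(X), fitc(X[X[:,1]>fitc(X)[0][1]]))
    # knob top via dark hull in top
    k=((f.sum(-1)<110)&box).astype(np.uint8); cs,_=cv2.findContours(k,0,cv2.CHAIN_APPROX_NONE); q=max(cs,key=cv2.contourArea)[:,0].astype(float)
    X=np.array([atz(c,p,185.) for p in q])[:,:2]; print("knob at185",fitc(X))
    # stage rim
    g2=(abs(r-g)<25)&(abs(P[...,2]-30)<8)&(np.hypot(P[...,0]-467,P[...,1]-19)<110)
    Q=P[g2]; print("stage pts",len(Q),np.median(Q[:,2]))
    cs,_=cv2.findContours(g2.astype(np.uint8),0,cv2.CHAIN_APPROX_NONE); q=cv2.convexHull(max(cs,key=cv2.contourArea))[:,0].astype(float)
    X=np.array([atz(c,p,30.) for p in q])[:,:2]; print("stage",fitc(X))
    # yellow nozzle & white barrel
    br=(r>1.4*b)&(r>100)&(g>0.55*r)&(P[...,2]>150)
    Q=P[br]; print("brass",len(Q))
    w=(f.min(-1)>110)&(abs(r-b)<40)&(P[...,2]>200)&(P[...,1]>50)&(P[...,1]<400)&(P[...,0]>550)&(P[...,0]<1000)
    W=P[w]; print("barrel",len(W),W.min(0) if len(W) else 0,W.max(0) if len(W) else 0)
    np.savez(f"pics/{n}_bar.npz",W=W,Q=Q)
Ws={n:dict(np.load(f"pics/{n}_bar.npz")) for n in("side","top")}
def fit(W,off=None):
    def res(p):
        a=np.array([np.cos(p[0])*np.cos(p[1]),np.sin(p[0])*np.cos(p[1]),np.sin(p[1])])
        # base pt at x=750
        o=np.array([750,p[2],p[3]]); d=W-o; d-=np.outer(d@a,a); return np.linalg.norm(d,axis=1)-35
    s=least_squares(res,[0.1,.4,160,320],loss="soft_l1",f_scale=2); return s.x,np.sqrt(np.median(s.fun**2))
for k in Ws: print(k,fit(Ws[k]["W"]))
print(fit(np.r_[Ws["side"]["W"],Ws["top"]["W"]]))
for k in Ws:
    Q=Ws[k]["Q"]; print(k,Q[np.argsort(Q[:,0])][::max(1,len(Q)//12)].round(1))
E
```

```text
side cap (array([468.78830437,  25.65903298]), np.float64(42.660472534943075)) 20 (array([468.71142765,  25.93310503]), np.float64(42.5025466080114))
knob at185 (array([466.27220526,  16.90922141]), np.float64(17.777016312711588))
stage pts 1668 30.890716369363528
stage (array([468.04044952,  21.51465627]), np.float64(85.69051311945523))
brass 6764
barrel 1701 [632.48736071 162.09478187 200.31809606] [798.2415693  248.88623077 397.55397733]
top cap (array([468.68441856,  20.27194501]), np.float64(41.414334824682214)) 20 (array([468.68158479,  20.61120843]), np.float64(41.16008209200613))
knob at185 (array([467.88645789,  20.88977611]), np.float64(12.712294048232346))
stage pts 2064 29.435808427309453
stage (array([467.65143192,  22.31056392]), np.float64(84.21132011549403))
brass 122
barrel 2030 [633.783254   169.83651685 302.88613993] [786.26704529 254.60941115 396.73150082]
side (array([1.87163664e-01, 4.44846201e-01, 2.17532570e+02, 3.43545805e+02]), np.float64(1.6557958607042949))
top (array([-78.35645164,  37.26501415, 215.39681056, 341.79127823]), np.float64(1.1675969030067563))
(array([ -9.24060648,   5.84529247, 216.28370318, 342.29422137]), np.float64(1.5103253193683344))
side [[ 121.  1559.   188.3]
 [ 182.7 1469.   185.3]
 [ 233.8 -715.9 1240.8]
 [ 285.6 1382.4  187.9]
 [ 359.  1197.5  185.7]
 [ 399.4 1210.1  188.8]
 [ 443.8 1183.6  183.8]
 [ 499.1 1283.3  183.1]
 [ 562.4 1213.7  187. ]
 [ 623.7 1265.5  183. ]
 [ 716.6 1276.1  188.9]
 [ 827.8 1232.3  180.7]
 [1006.4 1134.2  162.9]]
top [[ 379.4 -439.7  153.2]
 [ 419.6   38.9 1470.2]
 [ 585.8  189.2  268.8]
 [ 589.6  193.2  275. ]
 [ 591.4  183.5  279.6]
 [ 594.5  193.7  272.7]
 [ 598.3  188.4  279.2]
 [ 600.4  186.   281.3]
 [ 603.1  184.1  278.7]
 [ 606.8  192.8  283.7]
 [ 609.6  183.9  281.9]
 [ 612.3  181.9  280.3]
 [ 615.7  185.9  286.9]]
```

```bash
cat >> h.py <<'E'
def steps(cur_p,cur_R,tgt_p,tgt_R):
    """shift in tool axes, rotvec in tool axes"""
    return (cur_R.inv()*tgt_R).as_rotvec(), cur_R.inv().apply(np.array(tgt_p)-cur_p)
E
python3 - <<'E'
from h import *
R=Rn.from_quat([0.13447815,0.69423523,-0.13527948,0.69401192]); print(R.as_matrix().round(3))
# nominal down frame with tool y = -+ world x ,world y
p=np.array([234,579.5,222.5])
print(steps(p,R,[468,21,230],R))
for name,y in (("y=+x",[1,0,0]),("y=-x",[-1,0,0]),("y=+y",[0,1,0]),("y=-y",[0,-1,0])):
    x=np.array([0,0,-1.]); z=np.cross(x,y); Rt=Rn.from_matrix(np.c_[x,y,z]); print(name,steps(p,R,[468,21,230],Rt))
E
```

```text
[[-0.001  0.374  0.927]
 [-0.001  0.927 -0.374]
 [-1.    -0.001 -0.   ]]
(array([0., 0., 0.]), array([  -7.03546339, -430.23617216,  426.12420539]))
y=+x (array([1.18694908e+00, 6.13398958e-04, 1.08735530e-03]), array([  -7.03546339, -430.23617216,  426.12420539]))
y=-x (array([-1.95464317e+00, -1.20796128e-03,  6.81435217e-04]), array([  -7.03546339, -430.23617216,  426.12420539]))
y=+y (array([-3.83847061e-01, -3.17755191e-04,  1.14023898e-03]), array([  -7.03546339, -430.23617216,  426.12420539]))
y=-y (array([2.75774512e+00, 1.59183752e-03, 4.43604053e-04]), array([  -7.03546339, -430.23617216,  426.12420539]))
```

Call:
play_rows --pt "0.024 0 0 -1 -9 9 1" --pt "0.07 0 0 -2 -26 26 1" --pt "0.13 0 0 -3 -47 47 1" --pt "0.2 0 0 -4 -73 72 1" --pt "0.27 0 0 -5 -99 98 1" --pt "0.34 0 0 -6 -125 124 1" --pt "0.41 0 0 -7 -151 149 0.9" --pt "0.48 0 0 -8 -176 175 0.8" --pt "0.56 0 0 -9 -202 200 0.7" --pt "0.63 0 0 -10 -228 226 0.6" --pt "0.7 0 0 -10 -254 251 0.6" --pt "0.77 0 0 -10 -280 277 0.6"

```text
t: 3.7
eef_pos: [385.9, 213.9, 232.9]
tool_rot: [0.387, 0.592, -0.387, 0.592]
force: [-0.1, -0.1, 0.1]
gripper_width: 60.8
```

```bash
python3 - <<'E'
from h import *
from bench import telemetry
o=telemetry.get_obs();p,R=o["eef_pos"],Rn.from_quat(o["tool_rot"]);print(o["t"],p,o["qpos"],o["gripper_width"])
Rt=Rn.from_matrix(np.c_[[0,0,-1.],[1,0,0],[0,-1.,0]].reshape(3,3)); 
M=np.c_[[0,0,-1.],[1,0,0],np.cross([0,0,-1.],[1,0,0])]; Rt=Rn.from_matrix(M)
print(steps(p,R,[468,21,235],Rt))
# commanded estimate
R0=Rn.from_quat([0.13447815,0.69423523,-0.13527948,0.69401192]); pc=np.array([234.014,579.554,222.661])+R0.apply([-10,-280,277]); Rc=R0*Rn.from_rotvec([.77,0,0])
print(pc,steps(pc,Rc,[468,21,235],Rt))
E
```

```text
3.7 [385.87106063 213.91988574 232.90199122] [ 3.56278525e-01  2.16249086e-01  1.97190499e+00 -7.15000914e-06
  9.52834237e-01 -5.60220926e-02] 60.79091496597872
(array([ 4.12304745e-01, -8.52274668e-05, -6.02676517e-04]), array([ -2.09093591,  -2.05947231, 209.66409611]))
[386.00496365 216.20622092 232.96334955] (array([0.41694917, 0.00092722, 0.00073789]), array([ -1.87439586,  -4.08459575, 211.68988009]))
```

Call:
play_rows --pt "0.07 0 0 0 -1 36 0.6" --pt "0.14 0 0 0 -1 72 0.6" --pt "0.21 0 0 -1 -2 108 0.6" --pt "0.28 0 0 -1 -3 142 0.6" --pt "0.34 0 0 -2 -3 172 0.6" --pt "0.39 0 0 -2 -4 196 0.6" --pt "0.417 0 0 -2 -4 208 0.6" --pt "0.417 0 0 -2 -4 212 0.6" --pt "0.417 0 0 -2 -4 212 0.6" --pt "0.417 0 0 -2 -4 212 0.6"

```text
t: 4.53
eef_pos: [467.7, 21.4, 234.6]
tool_rot: [0.5, 0.5, -0.5, 0.5]
force: [0.3, 0.5, -0.7]
gripper_width: 57.0
```

```bash
python3 - <<'E'
from h import *
from bench import telemetry,optics
o=telemetry.get_obs();p,R=o["eef_pos"],Rn.from_quat(o["tool_rot"]);print(o["t"],p,o["qpos"],o["gripper_width"]);print(R.as_matrix().round(4))
S=optics.camera("side");T=optics.camera("top")
np.savez("pics/side1.npz",**S);np.savez("pics/top1.npz",**T)
for c in (S,T): print(proj(c,p+[0,0,-8]))
crop(S,(210,190,370,330),4,"pics/s1.png");crop(T,(240,230,400,350),4,"pics/t1.png")
E
```

```text
4.5333 [467.65285916  21.36609449 234.59494212] [-9.57327864e-02  2.54025475e-01  1.91223133e+00  3.18629485e-04
  9.75652369e-01 -9.69294613e-02] 57.040912286680275
[[-3.e-04  1.e+00  1.e-03]
 [ 3.e-04  1.e-03 -1.e+00]
 [-1.e+00 -3.e-04 -3.e-04]]
(np.float64(283.4718134894521), np.float64(248.94437357247998))
(np.float64(317.2913135322369), np.float64(294.274263784586))
```

View pics/s1.png

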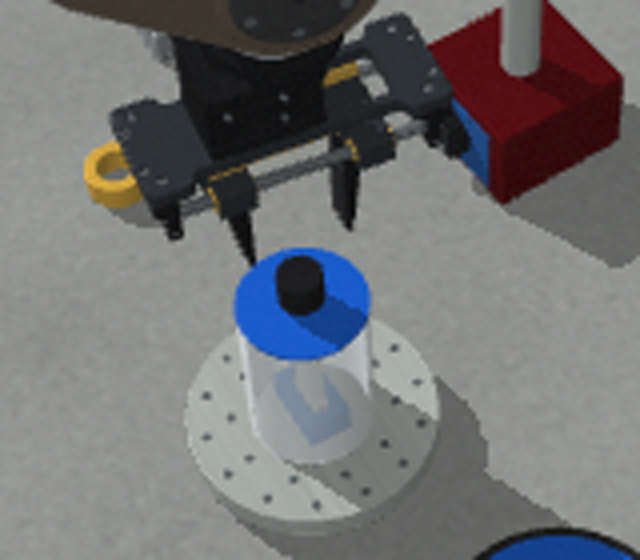

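View pics/t1.png

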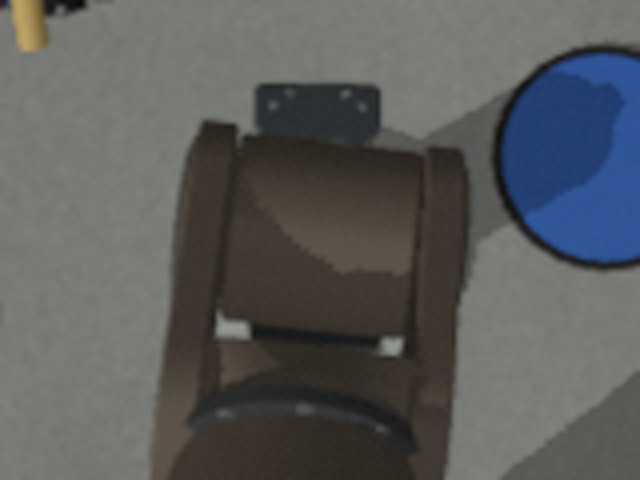

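Call:
play_rows --pt "0 0 0 10 0 0 0.6" --pt "0 0 0 25 0 0 0.6" --pt "0 0 0 42 0 0 0.6" --pt "0 0 0 55 0 0 0.6" --pt "0 0 0 62 0 0 0.6" --pt "0 0 0 65 0 0 0.6" --pt "0 0 0 66 0 0 0.6" --pt "0 0 0 66 0 0 0.6" --pt "0 0 0 66 0 0 0" --pt "0 0 0 66 0 0 0" --pt "0 0 0 66 0 0 0" --pt "0 0 0 66 0 0 0"

```text
t: 5.63
eef_pos: [468.3, 20.7, 168.9]
tool_rot: [0.5, 0.5, -0.5, 0.5]
force: [-0.5, 0.0, -0.2]
gripper_width: 35.7
```

Call:
play_rows --pt "0 0 0 0 0 0 0" --pt "0 0 0 0 0 0 0" --pt "0 0 0 0 0 0 0" --pt "0 0 0 0 0 0 0"

```text
t: 5.97
eef_pos: [468.3, 20.7, 168.8]
tool_rot: [0.5, 0.5, -0.5, 0.5]
force: [-2.0, -0.6, 4.5]
gripper_width: 29.3
```

Call:
play_rows --pt "0 0 0 0 0 0 0" --pt "0 0 0 -1 0 0 0" --pt "0 0 0 -4 0 0 0" --pt "0 0 0 -9 0 0 0" --pt "0 0 0 -15 0 0 0" --pt "0 0 0 -21 0 0 0" --pt "0 0 0 -27 0 0 0" --pt "0 0 0 -33 0 0 0" --pt "0 0 0 -40 0 0 0" --pt "0 0 0 -48 0 0 0" --pt "0 0 0 -56 0 0 0" --pt "0 0 0 -64 0 0 0"

```text
t: 6.97
eef_pos: [468.2, 20.7, 233.6]
tool_rot: [0.5, 0.5, -0.5, 0.5]
force: [-0.4, -0.3, -1.7]
gripper_width: 29.6
```

Call:
play_rows --pt "0 0 0 -9 0 0 0" --pt "0 0 0 -19 0 0 0" --pt "0 0 0 -30 0 0 0" --pt "0 0 0 -41 0 0 0" --pt "0 0 0 -52 0 0 0" --pt "0 0 0 -62 0 0 0" --pt "0 0 0 -70 0 0 0" --pt "0 0 0 -75 0 0 0" --pt "0 0 0 -78 0 0 0" --pt "0 0 0 -78 0 0 0"

```text
t: 7.8
eef_pos: [468.3, 20.7, 311.1]
tool_rot: [0.5, 0.5, -0.5, 0.5]
force: [0.8, -0.9, -2.3]
gripper_width: 29.0
```

```bash
python3 - <<'E'
from h import *
from bench import telemetry,optics
o=telemetry.get_obs();p,R=o["eef_pos"],Rn.from_quat(o["tool_rot"]);print(o["t"],p,o["force"],o["gripper_width"])
S=optics.camera("side");T=optics.camera("top")
np.savez("pics/side2.npz",**S);np.savez("pics/top2.npz",**T)
cv2.imwrite("pics/side2.png",S["frame"][:,:,::-1])
crop(S,(210,160,370,330),3.5,"pics/s2.png")
E
```

```text
7.8 [468.27231856  20.73491542 311.08243323] [ 0.76413146 -0.87938891 -2.25911773] 29.009392511828533
```

View pics/s2.png

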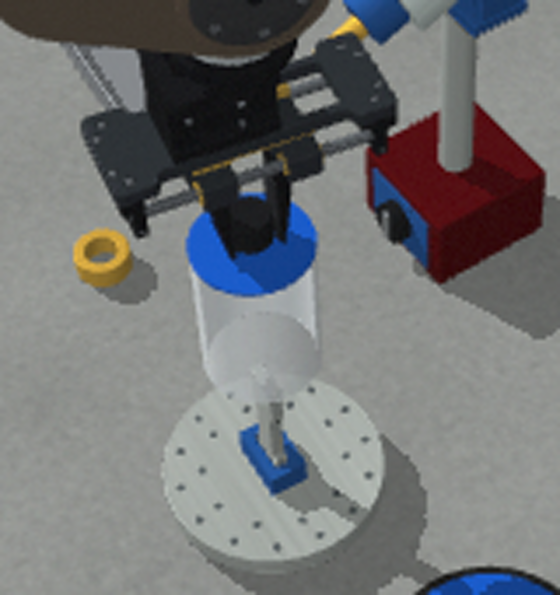

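Call:
play_rows --pt "0 0 0 0 2 5 0" --pt "0 0 0 0 6 15 0" --pt "0 0 0 0 13 32 0" --pt "0 0 0 0 22 54 0" --pt "0 0 0 0 31 78 0" --pt "0 0 0 0 41 102 0" --pt "0 0 0 0 51 127 0" --pt "0 0 0 0 60 150 0" --pt "0 0 0 0 69 172 0" --pt "0 0 0 0 76 190 0" --pt "0 0 0 0 81 202 0" --pt "0 0 0 0 83 207 0"

```text
t: 8.9
eef_pos: [551.6, -188.4, 309.8]
tool_rot: [-0.5, -0.5, 0.501, -0.499]
force: [0.7, -0.4, -2.4]
gripper_width: 29.5
```

Call:
play_rows --pt "0 0 0 4 0 0 0" --pt "0 0 0 12 0 0 0" --pt "0 0 0 25 0 0 0" --pt "0 0 0 41 0 0 0" --pt "0 0 0 58 0 0 0" --pt "0 0 0 75 0 0 0" --pt "0 0 0 92 0 0 0" --pt "0 0 0 108 0 0 0" --pt "0 0 0 122 0 0 0" --pt "0 0 0 133 0 0 0" --pt "0 0 0 140 0 0 0" --pt "0 0 0 144 0 0 0"

```text
t: 9.9
eef_pos: [550.9, -185.6, 165.7]
tool_rot: [0.5, 0.501, -0.5, 0.5]
force: [0.1, -1.0, -2.3]
gripper_width: 28.9
```

```bash
python3 - <<'E'
from h import *
from bench import telemetry,optics
o=telemetry.get_obs();p,R=o["eef_pos"],Rn.from_quat(o["tool_rot"]);print(o["t"],p,o["force"],o["gripper_width"],R.as_matrix().round(3))
S=optics.camera("side");T=optics.camera("top")
np.savez("pics/side3.npz",**S);np.savez("pics/top3.npz",**T)
crop(S,(220,200,430,400),2.8,"pics/s3.png")
E
```

```text
9.9 [ 550.94909524 -185.58707296  165.74547018] [ 0.0814256  -0.95052769 -2.2864321 ] 28.859957574623028 [[-0.001  1.     0.001]
 [ 0.001  0.001 -1.   ]
 [-1.    -0.001 -0.001]]
```

View pics/s3.png

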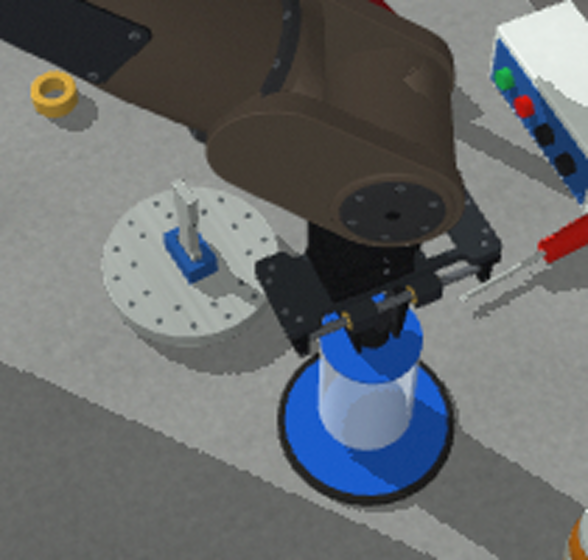

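Call:
play_rows --pt "0 0 0 4 0 0 0" --pt "0 0 0 9 0 0 0" --pt "0 0 0 13 0 0 0" --pt "0 0 0 15 0 0 0" --pt "0 0 0 16 0 0 0" --pt "0 0 0 17 0 0 0" --pt "0 0 0 17.5 0 0 0" --pt "0 0 0 17.5 0 0 0"

```text
t: 10.67
eef_pos: [551.3, -186.2, 149.1]
tool_rot: [0.5, 0.5, -0.5, 0.5]
force: [0.5, 1.0, -2.0]
gripper_width: 29.1
```

Call:
play_rows --pt "0 0 0 0.5 0 0 0" --pt "0 0 0 1 0 0 0" --pt "0 0 0 1 0 0 0"

```text
t: 10.92
eef_pos: [551.2, -186.3, 148.1]
tool_rot: [0.5, 0.5, -0.5, 0.5]
force: [-0.5, -0.1, -2.2]
gripper_width: 29.4
```

Call:
play_rows --pt "0 0 0 0.5 0 0 0" --pt "0 0 0 1 0 0 0" --pt "0 0 0 1 0 0 0"

```text
t: 11.17
eef_pos: [551.2, -186.3, 147.0]
tool_rot: [0.5, 0.5, -0.5, 0.5]
force: [0.3, 0.3, -2.6]
gripper_width: 29.3
```

Call:
play_rows --pt "0 0 0 0.3 0 0 0" --pt "0 0 0 0.6 0 0 0" --pt "0 0 0 0.6 0 0 0"

```text
t: 11.42
eef_pos: [551.3, -186.3, 146.9]
tool_rot: [0.5, 0.5, -0.5, 0.5]
force: [-1.6, -0.3, 2.8]
gripper_width: 29.2
```

Call:
play_rows --pt "0 0 0 0 0 0 0.6" --pt "0 0 0 0 0 0 0.6" --pt "0 0 0 0 0 0 0.6" --pt "0 0 0 0 0 0 0.6" --pt "0 0 0 0 0 0 0.6" --pt "0 0 0 -3 0 0 0.6" --pt "0 0 0 -10 0 0 0.6" --pt "0 0 0 -22 0 0 0.6" --pt "0 0 0 -38 0 0 0.6" --pt "0 0 0 -56 0 0 0.6" --pt "0 0 0 -70 0 0 0.6" --pt "0 0 0 -78 0 0 0.6"

```text
t: 12.42
eef_pos: [551.7, -186.4, 226.8]
tool_rot: [0.5, 0.499, -0.5, 0.501]
force: [0.3, -0.1, 0.1]
gripper_width: 57.1
```

```bash
python3 - <<'E'
from h import *
from bench import telemetry,optics
o=telemetry.get_obs();p,R=o["eef_pos"],Rn.from_quat(o["tool_rot"]);print(o["t"],p,o["force"],o["gripper_width"])
for n in("side","top"):
    ds=[]
    for i in range(6):
        c=optics.camera(n); d=c["depth"].astype(float); d[d==0]=np.nan; ds.append(d)
    c["depth"]=np.nan_to_num(np.nanmedian(ds,axis=0)); np.savez(f"pics/{n}4.npz",**c)
    crop(c,(250,230,430,390) if n=="side" else (260,220,440,350),4,f"pics/{n}4.png")
E
```

```text
12.4167 [ 551.65756232 -186.41419301  226.81511836] [ 0.2870067  -0.07357958  0.11009943] 57.12803480455849
```

View pics/side4.png

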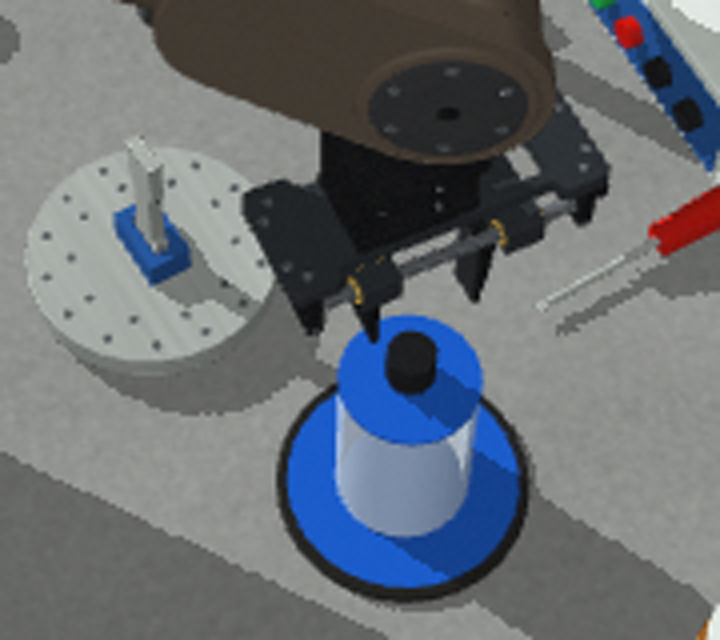

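View pics/top4.png

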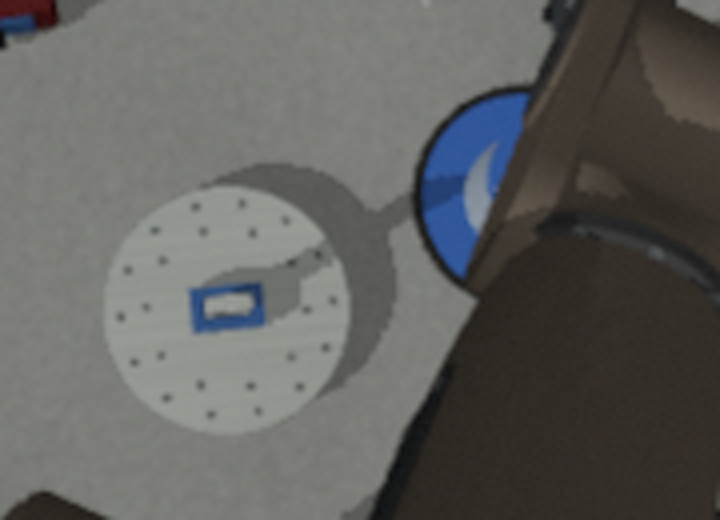

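```bash
cat > fit.py <<'E'
from h import *
from scipy.optimize import minimize,least_squares
S=load("pics/side4.npz");T=load("pics/top4.npz")
K=8
def rast(c,X,off,shape):
    q=np.array([proj(c,x) for x in X]); q=(q-off+0.5)*K
    m=np.zeros((shape[0]*K,shape[1]*K),np.float32); cv2.fillConvexPoly(m,cv2.convexHull((q*16).round().astype(np.int32)),1.,shift=4)
    return cv2.resize(m,(shape[1],shape[0]),interpolation=cv2.INTER_AREA)
def box(p):
    c,s=np.cos(p[2]),np.sin(p[2])
    return [np.array([p[0]+c*a-s*b,p[1]+s*a+c*b,z]) for a in(-15,15) for b in(-25,25) for z in(30,52)]
for n,c in(("side",S),("top",T)):
    f=c["frame"].astype(int); r,g,b=f[...,0],f[...,1],f[...,2]
    l,t=(270,270) if n=="side" else (300,284); w,h=(36,36)
    if n=="top": w,h=34,26
    sub=(slice(t,t+h),slice(l,l+w))
    blue=((b-r)[sub]>35)
    cs,_=cv2.findContours(blue.astype(np.uint8),0,cv2.CHAIN_APPROX_NONE); hull=cv2.convexHull(np.concatenate(cs) if n=="top" else max(cs,key=cv2.contourArea))
    m=np.zeros((h,w),np.float32); cv2.fillConvexPoly(m,hull,1.); print(n,blue.sum(),m.sum())
    cost=lambda p:np.abs(rast(c,box(p),np.array([l,t]),(h,w))-m).sum()
    best=min((minimize(cost,[468,21.5,y0],method="Nelder-Mead",options=dict(initial_simplex=[[466,20,y0],[472,20,y0],[466,26,y0],[468,21,y0+.15]])) for y0 in(-.2,0,.2)),key=lambda s:s.fun)
    print(n,best.x,np.degrees(best.x[2]),best.fun)
    X=np.array([atz(c,q[0]+np.array([l,t]),52.)[:2] for q in hull],dtype=np.float32); print(cv2.minAreaRect(X))
    # coupon points by depth
    P=cloud(c); Q=P[sub[0] if n=="top" else slice(255,300),sub[1]]; Q=Q[(Q[...,2]>65)&(Q[...,2]<160)]; print(len(Q),Q.mean(0) if len(Q) else 0,Q[Q[:,2]>130].mean(0) if len(Q) else 0, Q[:,2].max())
# barrel
def fit(W,r=35):
    def ax(p): return np.array([np.cos(p[0])*np.cos(p[1]),np.sin(p[0])*np.cos(p[1]),np.sin(p[1])])
    def res(p):
        a=ax(p); o=np.array([700,p[2],p[3]]); d=W-o; d-=np.outer(d@a,a); return np.linalg.norm(d,axis=1)-r
    s=least_squares(res,[0.1,.4,205,320],loss="soft_l1",f_scale=2,bounds=([-.8,.1,50,200],[.8,.8,400,450])); return s.x,np.sqrt(np.median(s.fun**2))
for n,c in(("side",S),("top",T)):
    P=cloud(c); f=c["frame"].astype(int); r,g,b=f[...,0],f[...,1],f[...,2]
    w=(f.min(-1)>90)&(abs(r-b)<40)&(P[...,2]>230)&(P[...,1]>100)&(P[...,1]<320)&(P[...,0]>600)&(P[...,0]<900)
    w=cv2.erode(w.astype(np.uint8),np.ones((3,3)))>0
    x,e=fit(P[w]); print(n,w.sum(),x,np.degrees(x[:2]),e)
    br=(r>1.35*b)&(r>90)&(g>0.5*r)&(P[...,2]>180)&(P[...,2]<330)&(P[...,0]>520)&(P[...,0]<700)&(P[...,1]>100)&(P[...,1]<300)
    v,u=np.nonzero(br); Q=P[br]; print("brass",br.sum(),u.min(),u.max(),v.min(),v.max(),Q.min(0),Q.max(0),Q.mean(0))
crop(S,(285,95,395,215),5,"pics/sh.png");crop(T,(200,120,280,250),4,"pics/th.png")
E
python3 fit.py
```

```text
side 196 275.0
side [4.68502662e+02 2.53886733e+01 1.82142822e-01] 10.436014976812737 29.890625
((467.08172607421875, 19.948667526245117), (36.618858337402344, 61.62903594970703), 6.830763339996338)
159 [467.27734528  19.92546908 114.92763373] [467.95912579  21.66502293 140.28258534] 145.12324313553663
top 123 209.0
top [4.68938074e+02 2.19773970e+01 1.00745067e-01] 5.772267126980084 16.4375
((468.8808898925781, 21.409099578857422), (29.165544509887695, 48.44316482543945), 6.665478229522705)
56 [466.89616055  22.38272734 136.33160077] [467.49132936  22.3325508  141.15632139] 144.58447252918089
side 1446 [1.78296259e-01 4.37368056e-01 2.08533391e+02 3.19879518e+02] [10.21562315 25.05934368] 0.7512884830763426
brass 22 305 313 165 169 [599.87562102 185.15698701 282.65217982] [619.51865991 200.08723149 290.78238411] [611.84205361 191.94488185 287.58657585]
top 2054 [1.79234941e-01 4.35921608e-01 2.06244598e+02 3.18069931e+02] [10.26940564 24.97646834] 0.5578927173522963
brass 117 242 251 227 242 [582.83952643 177.77587575 267.52188818] [617.17793265 197.61924725 297.65223013] [599.65197921 186.94338083 278.5018701 ]
```

```bash
python3 - <<'E'
from h import *
S=load("pics/side4.npz");T=load("pics/top4.npz")
crop(S,(285,95,395,195),6,"pics/sh.png");crop(T,(205,125,275,250),4.6,"pics/th.png")
E
```

```text
(no output)
```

View pics/sh.png

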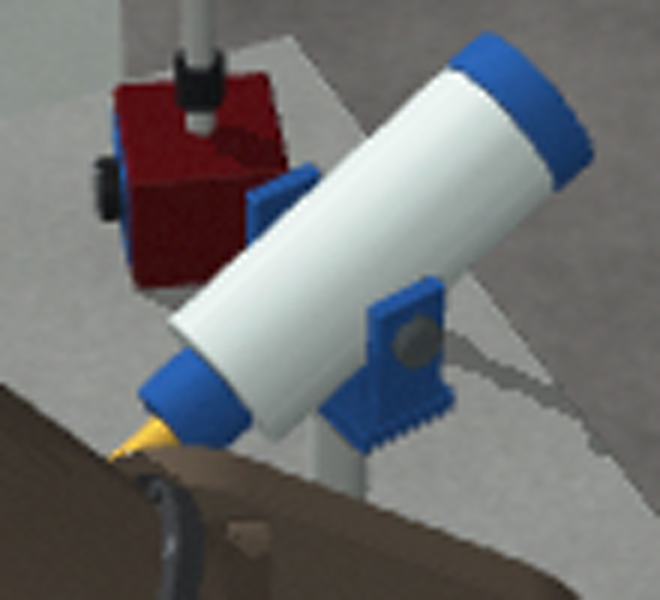

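View pics/th.png

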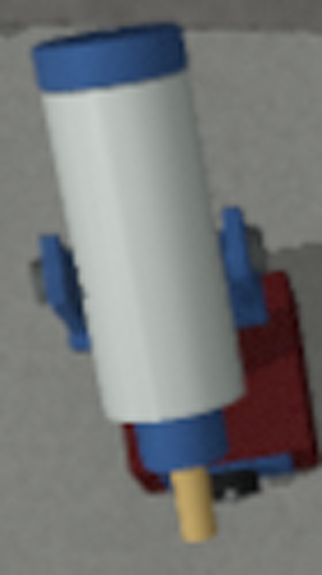

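```bash
cat > fit2.py <<'E'
import re
src=open("fit.py").read().split("for n,c in")[0]
exec(src)
S0=load("pics/side0.npz")
for fn in ("top4","top2"):
    c=load(f"pics/{fn}.npz")
    f=c["frame"].astype(float); d=f[...,2]-f[...,0]
    l,t,w,h=298,282,38,30
    sub=d[t:t+h,l:l+w]
    if fn=="top4":
        mx=np.percentile(sub,93); print(mx, np.median(sub))
        frac=np.clip((sub-np.median(sub))/(mx-np.median(sub)),0,1)
        for thr_in in (5,7):
            def cost(p,full=False):
                m=rast(c,box(p),np.array([l,t]),(h,w))
                cc,s=np.cos(p[2]),np.sin(p[2])
                # interior ignore: 
                inn=rast(c,[np.array([p[0]+cc*a-s*b,p[1]+s*a+cc*b,52]) for a in(-15+thr_in,15-thr_in+3) for b in(-25+thr_in,25-thr_in)],np.array([l,t]),(h,w))
                return (np.abs(m-frac)*(inn<.02)).sum()
            best=min((minimize(cost,[468,22,y0],method="Nelder-Mead",options=dict(initial_simplex=[[466,20,y0],[472,20,y0],[466,26,y0],[468,21,y0+.1]])) for y0 in(-.1,0,.05,.1,.15)),key=lambda s:s.fun)
            print(best.x,np.degrees(best.x[2]),best.fun)
# nozzle
az,el=np.radians(10.25),np.radians(25.0)
a=np.array([np.cos(az)*np.cos(el),np.sin(az)*np.cos(el),np.sin(el)])
yv=np.array([-np.sin(az),np.cos(az),0]); zv=np.cross(a,yv)
for n,c,o,(l,t,w,h) in(("side",S0,[700,208.5,319.9],(290,155,35,35)),("top",T,[700,206.2,318.1],(232,218,32,34))):
    f=c["frame"].astype(float); d=f[...,0]-f[...,2]; sub=d[t:t+h,l:l+w]
    bg=np.median(sub); frac=np.clip((sub-bg)/(np.percentile(sub,97)-bg),0,1); print(n,bg,np.percentile(sub,97),frac.sum())
    def cyl(p):
        tip=np.array(o)+a*p[0]+yv*p[1]+zv*p[2]
        return tip,[tip+a*L+9*(np.cos(q)*yv+np.sin(q)*zv) for L in(0,p[3]) for q in np.linspace(0,2*np.pi,24)]
    def cost(p):
        return np.abs(rast(c,cyl(p)[1],np.array([l,t]),(h,w))-frac).sum()+0.05*(p[2]**2)+.05*(p[3]-40)**2
    best=min((minimize(cost,[s0,0,0,40],method="Nelder-Mead",options=dict(maxiter=1500,initial_simplex=[[s0,0,0,40],[s0+10,0,0,40],[s0,3,0,40],[s0,0,2,40],[s0,0,0,44]])) for s0 in(-150,-130,-115,-100)),key=lambda s:s.fun)
    print(n,best.x,best.fun,"tip",cyl(best.x)[0],"focus",cyl(best.x)[0]-60*a)
E
python3 fit2.py
```

```text
59.26999999999998 -2.0
[4.68875164e+02 2.15178709e+01 1.05539945e-01] 6.0469934077530985 16.07778582503672
[4.68831632e+02 2.15214194e+01 1.07002869e-01] 6.130812804422011 16.862810102823563
side 1.0 145.55999999999995 93.83453237410075
side [-126.48940124    0.34335723    0.57396142   38.43520033] 23.190938702206157 tip [586.89142485 188.39556356 266.96345482] focus [533.38080002 178.71926631 241.60635912]
top 3.0 83.0 160.75
top [-126.66681596   -0.67359301    1.28245522   32.0176898 ] 75.92747337900946 tip [586.61951453 185.0129509  265.73058957] focus [533.1088897  175.33665364 240.37349386]
```

Call:
play_rows --pt "-0.01 0 0 0 -3 -8 0.5" --pt "-0.02 0 0 0 -10 -25 0.5" --pt "-0.03 0 0 0 -20 -50 0.5" --pt "-0.04 0 0 0 -31 -78 0.5" --pt "-0.06 0 0 0 -42 -106 0.5" --pt "-0.08 0 0 0 -53 -134 0.5" --pt "-0.09 0 0 0 -64 -160 0.5" --pt "-0.1 0 0 0 -73 -182 0.5" --pt "-0.106 0 0 0 -79 -198 0.5" --pt "-0.106 0 0 0 -83 -206 0.5" --pt "-0.106 0 0 0 -83 -208 0.5" --pt "-0.106 0 0 0 -83 -208 0.5"

```text
t: 14.02
eef_pos: [468.3, 21.9, 224.7]
tool_rot: [0.473, 0.526, -0.472, 0.526]
force: [0.6, 0.2, 0.5]
gripper_width: 47.5
```

Call:
play_rows --pt "0 0 0 10 0 0 0.5" --pt "0 0 0 25 0 0 0.5" --pt "0 0 0 38 0 0 0.5" --pt "0 0 0 45 0 0 0.5" --pt "0 0 0 45 0 0 0.5" --pt "0 0 0 45 0 0 0.5"

```text
t: 14.52
eef_pos: [468.5, 21.2, 179.5]
tool_rot: [0.473, 0.526, -0.473, 0.525]
force: [-0.7, -0.3, 1.0]
gripper_width: 47.4
```

```bash
python3 - <<'E'
from h import *
from bench import telemetry,optics
o=telemetry.get_obs();p,R=o["eef_pos"],Rn.from_quat(o["tool_rot"]);print(o["t"],p,o["force"],o["gripper_width"])
y=np.radians(6.1);Rt=Rn.from_matrix(np.c_[[0,0,-1.],[np.cos(y),np.sin(y),0],[np.sin(y),-np.cos(y),0]])
print(steps(p,R,[468.5,21.7,116],Rt))
S=optics.camera("side");T=optics.camera("top")
crop(S,(210,190,370,330),4,"pics/s5.png");crop(T,(240,120,440,320),3,"pics/t5.png")
E
```

```text
14.5167 [468.5179157   21.23918141 179.51822371] [-0.73448346 -0.29979439  0.99896099] 47.379469233096295
(array([-0.00117207, -0.0001282 ,  0.00046785]), array([ 6.35182608e+01,  6.03366540e-02, -4.52023792e-01]))
```

View pics/s5.png

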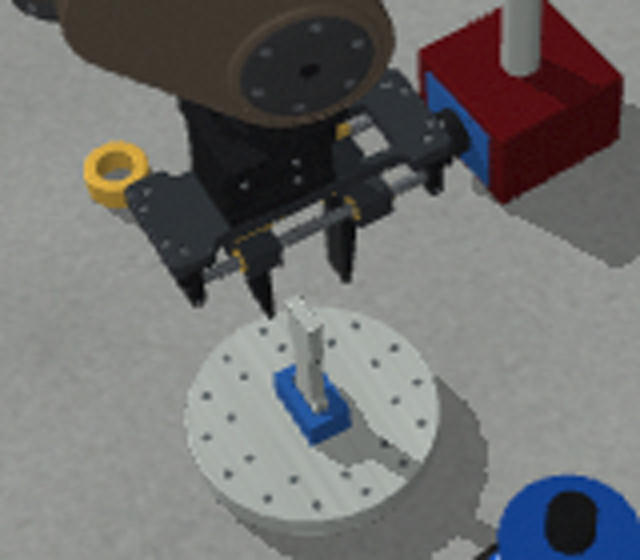

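Call:
play_rows --pt "0 0 0 8 0 0 0.5" --pt "0 0 0 20 0 0 0.5" --pt "0 0 0 33 0 0 0.5" --pt "0 0 0 46 0 0 0.5" --pt "0 0 0 56 0 0 0.5" --pt "0 0 0 61 0 0 0.5" --pt "0 0 0 63 0 0 0.5" --pt "0 0 0 63 0 0 0.5" --pt "0 0 0 63 0 0 0.5"

```text
t: 15.37
eef_pos: [468.5, 21.7, 116.9]
tool_rot: [0.473, 0.526, -0.473, 0.526]
force: [0.6, 0.5, 0.2]
gripper_width: 47.5
```

Call:
play_rows --pt "0 0 0 0 0 0 0" --pt "0 0 0 0 0 0 0" --pt "0 0 0 0 0 0 0" --pt "0 0 0 0 0 0 0" --pt "0 0 0 0 0 0 0" --pt "0 0 0 0 0 0 0" --pt "0 0 0 0 0 0 0"

```text
t: 15.95
eef_pos: [468.2, 21.8, 116.6]
tool_rot: [0.473, 0.526, -0.473, 0.526]
force: [0.0, 0.3, 1.5]
gripper_width: 10.2
```

Call:
play_rows --pt "0 0 0 0 0 0 0" --pt "0 0 0 -1 0 0 0" --pt "0 0 0 -3 0 0 0" --pt "0 0 0 -6 0 0 0" --pt "0 0 0 -10 0 0 0" --pt "0 0 0 -14 0 0 0" --pt "0 0 0 -18 0 0 0" --pt "0 0 0 -23 0 0 0" --pt "0 0 0 -30 0 0 0" --pt "0 0 0 -40 0 0 0" --pt "0 0 0 -52 0 0 0" --pt "0 0 0 -64 0 0 0"

```text
t: 16.95
eef_pos: [468.1, 21.8, 181.5]
tool_rot: [0.473, 0.526, -0.473, 0.526]
force: [-0.1, 0.6, -2.7]
gripper_width: 9.7
```

Call:
play_rows --pt "0 0 0 -12 0 0 0" --pt "0 0 0 -25 0 0 0" --pt "0 0 0 -40 0 0 0" --pt "0 0 0 -55 0 0 0" --pt "0 0 0 -70 0 0 0" --pt "0 0 0 -80 0 0 0" --pt "0 0 0 -85 0 0 0" --pt "0 0 0 -87 0 0 0" --pt "0 0 0 -87 0 0 0"

```text
t: 17.7
eef_pos: [468.1, 21.8, 267.8]
tool_rot: [0.473, 0.526, -0.473, 0.526]
force: [-0.7, 1.2, -2.0]
gripper_width: 10.0
```

```bash
python3 - <<'E'
from h import *
from bench import telemetry,optics
o=telemetry.get_obs();p,R=o["eef_pos"],Rn.from_quat(o["tool_rot"]);print(o["t"],p,o["force"],o["gripper_width"])
az,el=np.radians(10.25),np.radians(25.0)
a=np.array([np.cos(az)*np.cos(el),np.sin(az)*np.cos(el),np.sin(el)]); yv=np.array([-np.sin(az),np.cos(az),0]); zv=np.cross(a,yv)
# tool x=-zc, tool y=xc=a, tool z = cross
Rt=Rn.from_matrix(np.c_[-zv,a,np.cross(-zv,a)])
F=np.array([533.2,177.2,241.0])
# spot in tool: along x (84.6-50)=34.6, y=+5 ; z? 
s=np.array([34.6,5,0])
for off in (100,0):
    tgt=F-off*a-Rt.apply(s); print(off,tgt,steps(p,R,tgt,Rt))
S=optics.camera("side");T=optics.camera("top")
np.savez("pics/side6.npz",**S);np.savez("pics/top6.npz",**T)
crop(S,(210,150,370,310),4,"pics/s6.png")
E
```

```text
17.7 [468.10770653  21.75990454 267.75761993] [-0.66929055  1.22694817 -2.02751789] 9.976408588727903
100 [425.16718107 157.66448396 227.98333195] (array([-0.07170523,  0.01591719,  0.43574514]), array([  39.76237496,  -28.33264517, -139.68590543]))
0 [514.35155577 173.79164606 270.24515812] (array([-0.07170523,  0.01591719,  0.43574514]), array([  -2.46394097,   62.07422093, -146.28414801]))
```

View pics/s6.png

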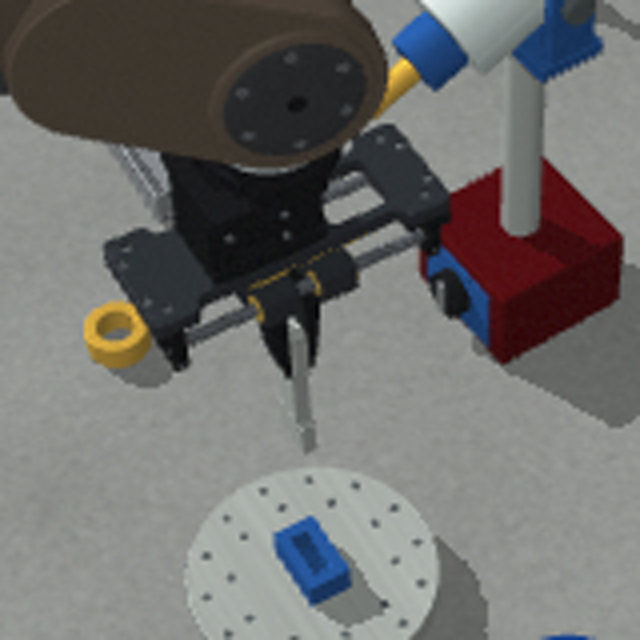

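Call:
play_rows --pt "-0.002 0 0.013 1 0 -4 0" --pt "-0.006 0.001 0.039 2 1 -13 0" --pt "-0.012 0.003 0.074 4 1 -24 0" --pt "-0.019 0.004 0.118 6 2 -38 0" --pt "-0.027 0.006 0.166 9 3 -54 0" --pt "-0.035 0.008 0.214 11 4 -70 0" --pt "-0.043 0.01 0.262 14 5 -85 0" --pt "-0.051 0.011 0.309 16 6 -101 0" --pt "-0.058 0.013 0.353 19 6 -115 0" --pt "-0.065 0.014 0.392 21 7 -128 0" --pt "-0.069 0.015 0.418 22 8 -137 0" --pt "-0.072 0.016 0.436 23 8 -142 0"

```text
t: 18.8
eef_pos: [460.3, 164.8, 243.8]
tool_rot: [0.56, 0.432, -0.324, 0.628]
force: [-0.3, -0.2, -3.4]
gripper_width: 9.7
```

Call:
play_rows --pt "0 0 0 0 0 0 0" --pt "0 0 0 0 0 0 0" --pt "0 0 0 0 0 0 0" --pt "0 0 0 0 0 0 0"

```text
t: 19.13
eef_pos: [461.3, 163.5, 244.5]
tool_rot: [0.56, 0.432, -0.325, 0.628]
force: [0.2, -0.2, -2.7]
gripper_width: 9.6
```

```bash
cat > tgt.py <<'E'
from h import *
az,el=np.radians(10.25),np.radians(25.0)
a=np.array([np.cos(az)*np.cos(el),np.sin(az)*np.cos(el),np.sin(el)]); yv=np.array([-np.sin(az),np.cos(az),0]); zv=np.cross(a,yv)
Rt=Rn.from_matrix(np.c_[-zv,a,np.cross(-zv,a)])
E
python3 - <<'E'
from tgt import *
from bench import telemetry,optics
o=telemetry.get_obs();p,R=o["eef_pos"],Rn.from_quat(o["tool_rot"]);print(o["t"],p,o["force"],o["gripper_width"],o["qpos"])
F=np.array([533.2,177.2,241.0]); s=np.array([34.6,5,0])
for off in (25,0): print(steps(p,R,F-off*a-Rt.apply(s),Rt))
for n in ("side","top"):
    c=optics.camera(n);np.savez(f"pics/{n}7.npz",**c);
    u,v=proj(c,p); u,v=int(u),int(v); crop(c,(u-70,v-70,u+90,v+80),4,f"pics/{n}7.png")
E
```

```text
19.1333 [461.31307701 163.5216589  244.53551109] [ 0.2422938  -0.18443198 -2.74064599] 9.639507616683055 [ 0.21351742  0.14281842  2.11432346 -0.03356173  0.44900573  0.0619173 ]
(array([-2.94041702e-04, -4.93954355e-05,  4.39202456e-04]), array([-0.48648759, 34.82325114, -0.67849357]))
(array([-2.94041702e-04, -4.93954355e-05,  4.39202456e-04]), array([-0.49746747, 59.82324765, -0.68584488]))
```

View pics/side7.png

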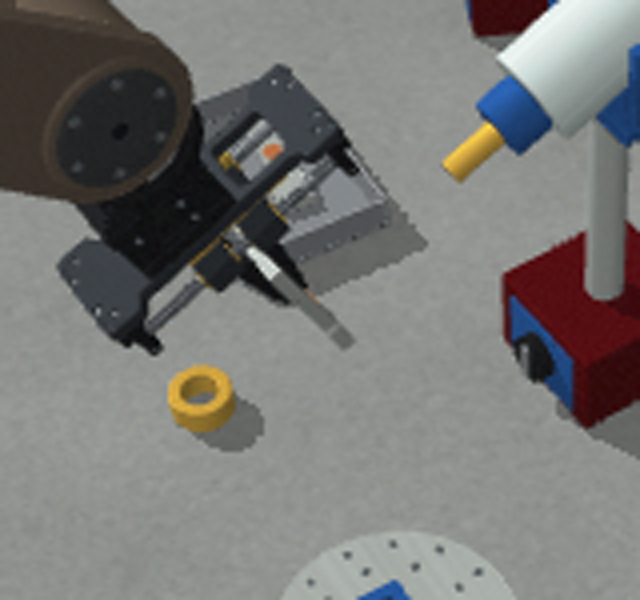

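View pics/top7.png

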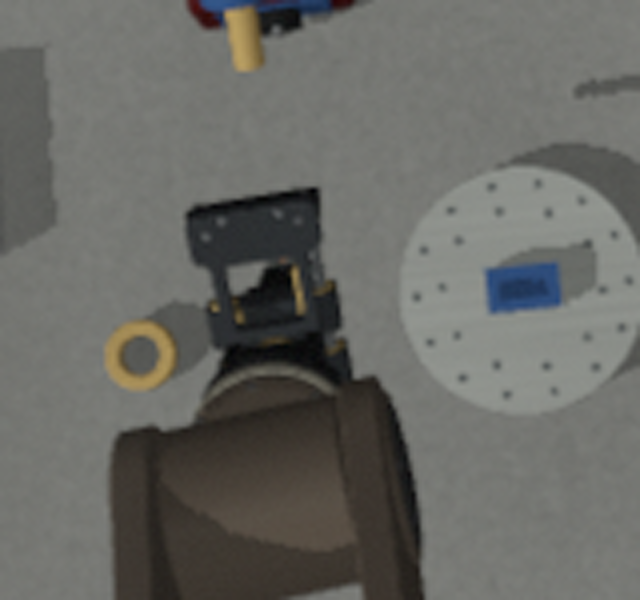

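Call:
play_rows --pt "0 0 0 0 3 0 0" --pt "0 0 0 0 9 0 0" --pt "0 0 0 0 17 0 0" --pt "0 0 0 0 26 0 0" --pt "0 0 0 0 34 0 0" --pt "0 0 0 0 42 0 0" --pt "0 0 0 0 49 0 0" --pt "0 0 0 -0.3 55 -0.5 0" --pt "0 0 0 -0.5 58 -0.7 0" --pt "0 0 0 -0.5 59.5 -0.7 0" --pt "0 0 0 -0.5 59.5 -0.7 0" --pt "0 0 0 -0.5 59.5 -0.7 0"

```text
t: 20.23
eef_pos: [513.6, 174.0, 270.0]
tool_rot: [0.56, 0.432, -0.325, 0.628]
force: [0.8, 0.6, -2.1]
gripper_width: 9.9
```

```bash
python3 - <<'E'
from tgt import *
from bench import telemetry,optics,spotter
F=np.array([533.2,177.2,241.0]); s=np.array([34.6,5,0])
for n in ("side","top"):
    ds=[];fs=[]
    for i in range(8):
        c=optics.camera(n); d=c["depth"].astype(float); d[d==0]=np.nan; ds.append(d);fs.append(c["frame"].astype(float))
    for th in("spot","nozzle_tip","focus","coupon"):
        print(n,th,[(round(x["p"],2),x["position"]) for x in spotter.landmark_of(n,th)[:2]])
    c["depth"]=np.nan_to_num(np.nanmedian(ds,axis=0)); c["frame"]=np.mean(fs,0).round().astype(np.uint8);np.savez(f"pics/{n}8.npz",**c);
    u,v=map(int,proj(c,F)); crop(c,(u-40,v-45,u+50,v+45),7,f"pics/{n}8.png"); print("focus px",proj(c,F), "crop org",u-40,v-45)
o=telemetry.get_obs();p,R=o["eef_pos"],Rn.from_quat(o["tool_rot"]);print(o["t"],p,o["force"],o["gripper_width"],steps(p,R,F-Rt.apply(s),Rt))
E
```

```text
side spot [(0.55, [194.3, 283.9])]
side nozzle_tip [(0.97, [177.5, 305.2])]
side focus [(0.65, [211.1, 339.8])]
side coupon [(0.72, [235.8, 238.5]), (0.45, [199.1, 290.1])]
focus px (np.float64(283.95658952165206), np.float64(192.8200813999897)) crop org 243 147
top spot [(0.49, [262.9, 252.9])]
top nozzle_tip [(0.63, [227.1, 461.1]), (0.62, [243.4, 250.4])]
top focus []
top coupon [(0.66, [241.1, 248.3]), (0.6, [260.4, 253.3])]
focus px (np.float64(251.70123682101053), np.float64(264.896856999565)) crop org 211 219
21.4333 [513.89655181 174.0867442  270.13560375] [-0.85578977 -1.13456462 -2.62400813] 9.86708741079675 (array([ 2.76770926e-04, -2.39929862e-04,  5.74209293e-05]), array([0.06762977, 0.40440225, 0.37148179]))
```

View pics/side8.png

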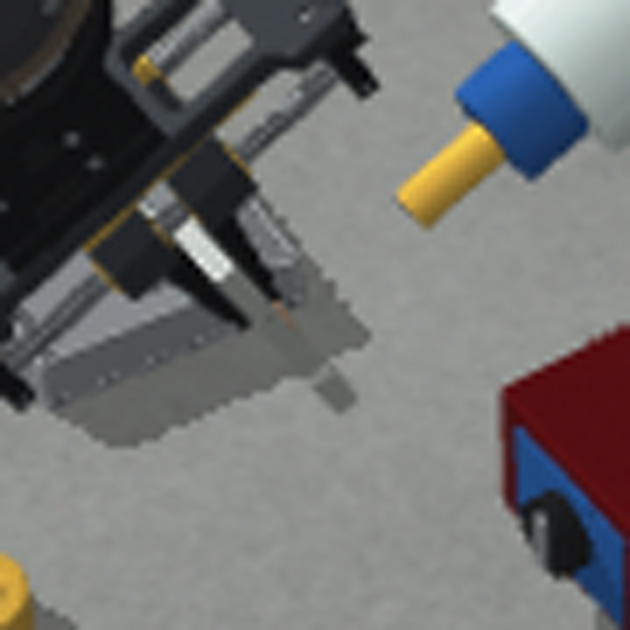

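View pics/top8.png

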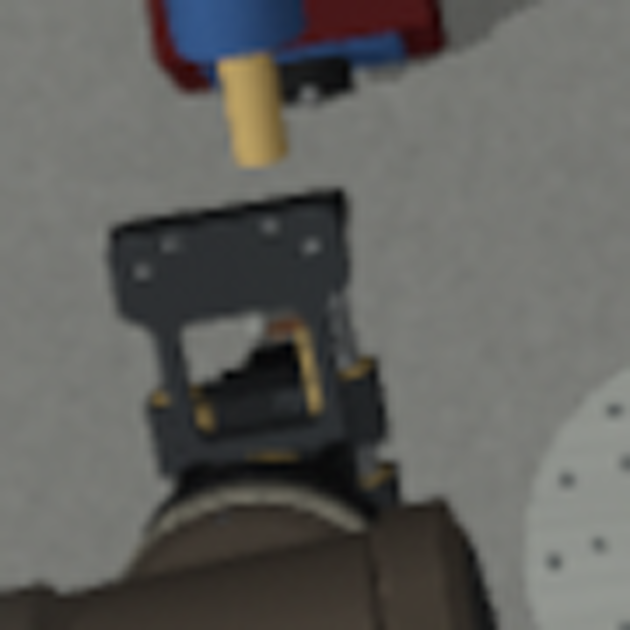

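```bash
cat > ov.py <<'E'
from tgt import *
import sys
def coupon_lines():
    prof=[(15,0),(15,25),(10,30),(10,70),(15,75),(15,110)]
    pts=prof+[(-y,z) for y,z in prof[::-1]]
    L=[]
    for x in(5,-5):
        L.append([np.array([x,y,z]) for y,z in pts+[pts[0]]])
    for y,z in((15,0),(-15,0),(15,25),(-15,25),(15,110),(-15,110)): L.append([np.array([5,y,z]),np.array([-5,y,z])])
    L.append([np.array([5,8*np.cos(q),50+8*np.sin(q)]) for q in np.linspace(0,6.283,20)])
    return L
def draw(c,pose,tips,box,k,name):
    l,t,r,b=box; im=cv2.resize(c["frame"][t:b,l:r,::-1],None,fx=k,fy=k,interpolation=cv2.INTER_CUBIC)
    o,Rc=pose
    f=lambda X:(((np.array(proj(c,X))-[l,t]+.5)*k)*16).round().astype(int)
    for ln in coupon_lines():
        q=np.array([f(o+Rc@x) for x in ln]); cv2.polylines(im,[q.reshape(-1,1,2)],False,(0,255,0),1,cv2.LINE_AA,4)
    for d in(0,40):
        q=np.array([f(tips+d*a+9*(np.cos(w)*yv+np.sin(w)*zv)) for w in np.linspace(0,6.283,24)]); cv2.polylines(im,[q.reshape(-1,1,2)],False,(255,0,255),1,cv2.LINE_AA,4)
    q=np.array([f(tips),f(tips-60*a)]); cv2.polylines(im,[q.reshape(-1,1,2)],False,(255,255,0),1,cv2.LINE_AA,4)
    cv2.imwrite(name,im)
E
python3 - <<'E'
from ov import *
p=np.array([513.7,174.0,270.1])
Rc=np.c_[a,yv,zv]; o=p+zv*11*0 - zv*84.6
tip=np.array([586.8,186.9,266.4]); ts=np.array([586.89,188.4,266.96]); tt=np.array([586.6,185.0,265.7])
print(o+Rc@[5,0,50], tip-60*a)
draw(load("pics/side8.npz"),(o,Rc),ts,(255,165,315,215),12,"pics/so.png")
draw(load("pics/top8.npz"),(o,Rc),tt,(225,215,285,285),8,"pics/to.png")
E
```

```text
[532.54844423 177.40835394 240.85484188] [533.28937518 177.22370275 241.0429043 ]
```

View pics/so.png

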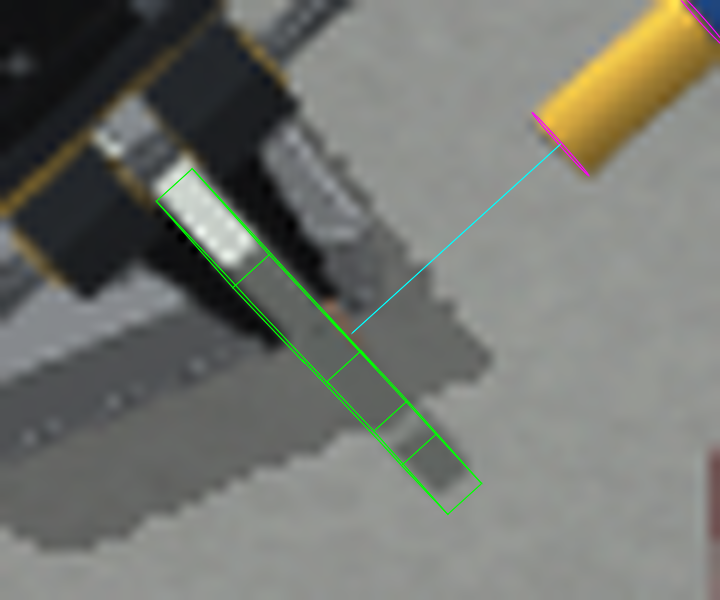

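View pics/to.png

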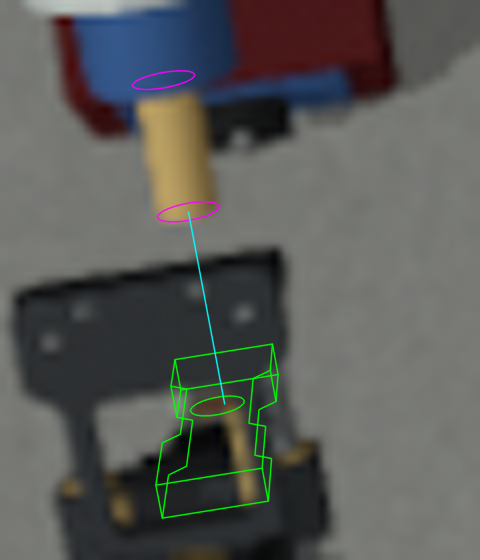

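```bash
python3 - <<'E'
from ov import *
p=np.array([468.1,21.77,267.8]); y=np.radians(6.1)
Rc=np.c_[[np.cos(y),np.sin(y),0],[-np.sin(y),np.cos(y),0],[0,0,1.]]; o=p-[0,0,84.6]
tip=np.array([586.8,188,266.4])
draw(load("pics/side6.npz"),(o,Rc),tip,(262,215,312,275),10,"pics/so6.png")
c=load("pics/side8.npz"); f=np.array([533,177,241.])
for v in(a,yv,zv): print(np.array(proj(c,f+v))-proj(c,f))
c=load("pics/top8.npz")
for v in(a,yv,zv): print(np.array(proj(c,f+v))-proj(c,f))
crop(c,(235,235,275,285),14,"pics/tz.png")
c=load("pics/side4.npz"); o2=np.array([468.5,21.7,32.]); draw(c,(o2,Rc),tip,(262,250,312,310),10,"pics/so4.png")
E
```

```text
[ 0.28977832 -0.26280059]
[-0.20952507 -0.23414521]
[-0.1607858 -0.1734311]
[-0.07476283 -0.39585256]
[-0.42202115  0.06733307]
[-0.01642519  0.14054375]
```

View pics/so6.png

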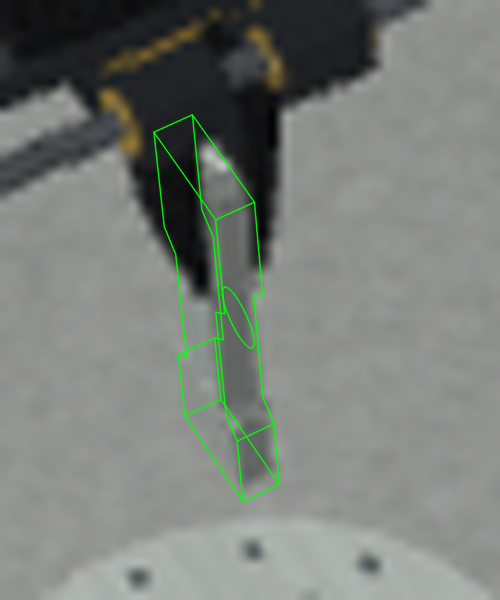

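View pics/so4.png

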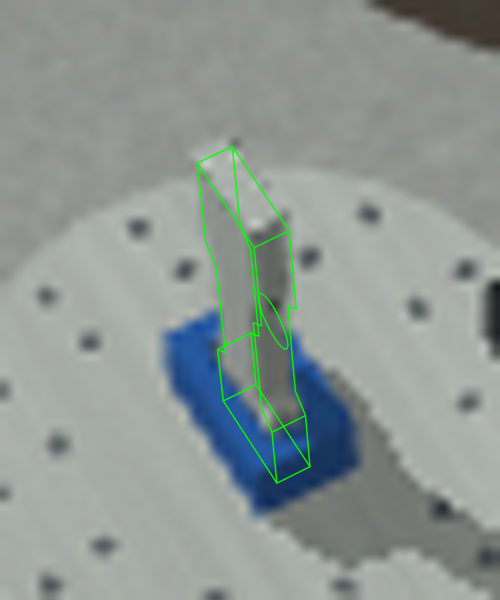

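View pics/tz.png

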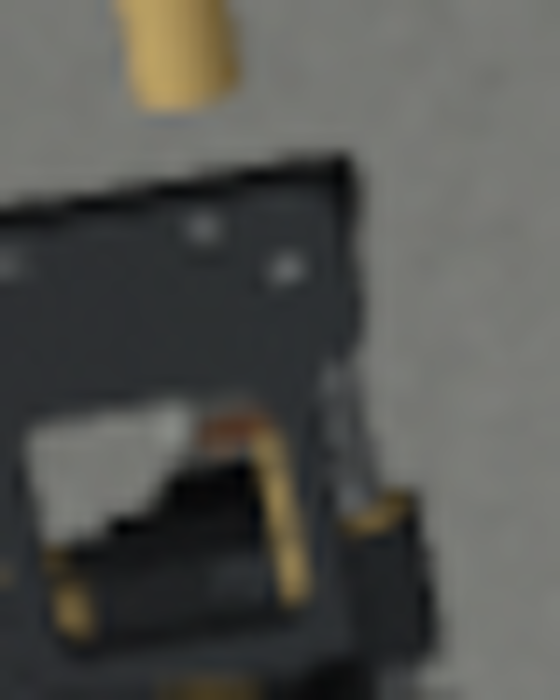

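```bash
python3 - <<'E'
from ov import *
Rc8=np.c_[a,yv,zv]; y=np.radians(6.1)
Rc=np.c_[[np.cos(y),np.sin(y),0],[-np.sin(y),np.cos(y),0],[0,0,1.]]
for n,o,RR in (("side4",np.array([468.5,21.7,32.]),Rc),("top4",np.array([468.5,21.7,32.]),Rc),("side6",np.array([468.1,21.77,267.8-84.6]),Rc),("side8",np.array([513.7,174.0,270.1])-zv*84.6,Rc8),("top8",np.array([513.7,174.0,270.1])-zv*84.6,Rc8)):
    c=load(f"pics/{n}.npz"); P=(cloud(c)-o)@RR
    m=(abs(P[...,0])<12)&(abs(P[...,1])<24)&(P[...,2]>-8)&(P[...,2]<118)
    if n[-1]=="4": m&=P[...,2]>25
    f=c["frame"].astype(int); dark=f.sum(-1)<140
    m&=~dark
    Q=P[m]; print(n,m.sum(),"x med",np.median(Q[:,0]).round(1))
    for z0 in range(-10,120,10):
        q=Q[(Q[:,2]>=z0)&(Q[:,2]<z0+10)]
        if len(q): print("  z",z0,len(q),"x",np.percentile(q[:,0],[10,50,90]).round(1),"y",np.percentile(q[:,1],[5,50,95]).round(1))
    if n[-1]=="4": 
        t=Q[(Q[:,2]>106)&(abs(Q[:,1])<10)]; print("top face z",np.median(t[:,2]),t[:,2].std(),len(t))
E
```

```text
side4 176 x med -2.9
  z 20 13 x [-4.6 -2.   3.5] y [-11.8  -7.3   8.6]
  z 30 14 x [-4.4 -2.9  3. ] y [-7.4 -6.2 10.7]
  z 40 13 x [-4.7 -4.   4.2] y [-8.4 -6.3  9. ]
  z 50 16 x [-4.5 -3.7  3.8] y [-7.7 -6.6  9.7]
  z 60 15 x [-4.6 -3.9  2.9] y [-7.6 -4.2 11.5]
  z 70 10 x [-4.5 -3.9  1.4] y [-12.   -1.9  11. ]
  z 80 20 x [-4.6 -4.1  1.7] y [-12.8  -5.9  14.5]
  z 90 19 x [-4.4 -3.6  4.9] y [-12.2 -10.3  13.6]
  z 100 22 x [-4.5 -3.3  4.2] y [-12.2  -6.3  12.3]
  z 110 34 x [-3.2  0.2  3.8] y [-11.1   2.3  15.4]
top face z 110.67138281888487 1.2253613955648819 29
top4 58 x med -1.9
  z 20 2 x [-5.4 -5.3 -5.3] y [-12.2 -11.   -9.8]
  z 40 1 x [-5.5 -5.5 -5.5] y [-6.6 -6.6 -6.6]
  z 50 1 x [-5.6 -5.6 -5.6] y [-3.8 -3.8 -3.8]
  z 60 1 x [-5.6 -5.6 -5.6] y [-1. -1. -1.]
  z 70 2 x [-5.7 -5.6 -5.6] y [1.8 3.1 4.3]
  z 80 1 x [-5.7 -5.7 -5.7] y [7.1 7.1 7.1]
  z 90 1 x [-5.8 -5.8 -5.8] y [9.7 9.7 9.7]
  z 100 35 x [-5.3 -1.1  2.6] y [-13.3  -0.9  12.9]
  z 110 14 x [-3.5 -0.3  3.7] y [-8.6  2.8 14.5]
top face z 109.2792787279526 1.2168257543424743 31
side6 203 x med -2.4
  z -10 1 x [-3
[... 835 characters left out ...]
[-7.8 -7.3 -5.2]
  z 40 10 x [-3.2  0.3  4.2] y [-7.3 -6.6 -5.4]
  z 50 10 x [-1.9  1.   5.5] y [-7.5 -6.8 -5.1]
  z 60 11 x [-3.5  1.6  5.2] y [-7.1 -6.4 -5.4]
  z 70 3 x [-2.9 -0.1  2.7] y [-12.5 -12.2 -11.4]
  z 80 9 x [-2.4  1.5  5. ] y [-12.8 -11.8 -11. ]
  z 90 14 x [-4.1 -0.4  4.8] y [-12.4 -11.7  -8.6]
  z 100 20 x [-2.6  1.4  5.4] y [-12.7 -11.1  13.2]
  z 110 34 x [-3.2  0.4  4.8] y [-9.4  2.8 15.2]
top8 31 x med 4.2
  z 20 5 x [-2.7 -0.6  1.2] y [12.8 13.8 15.5]
  z 30 5 x [3.6 4.  4.3] y [-1.7  4.5  9. ]
  z 40 7 x [4.  4.5 4.9] y [-2.4  1.5  8.4]
  z 50 9 x [4.  4.4 4.7] y [-0.1  5.9 10. ]
  z 60 3 x [4.  4.2 4.2] y [-0.9  1.2  9.5]
  z 80 2 x [ 4.5  7.5 10.5] y [10.4 12.3 14.1]
```

```bash
cat > rel.py <<'E'
from ov import *
from scipy.optimize import least_squares,minimize
import sys
tag=sys.argv[1]; p=np.array(eval(sys.argv[2])); R=Rt if len(sys.argv)<4 else Rn.from_quat(eval(sys.argv[3]))
M=R.as_matrix(); Rc=np.c_[M[:,1],-M[:,2],-M[:,0]]
o=p-Rc[:,2]*84.6; spot=o+Rc@[5,0,50]; print("spot arm",spot)
def ax(p): return np.array([np.cos(p[0])*np.cos(p[1]),np.sin(p[0])*np.cos(p[1]),np.sin(p[1])])
for n in("side","top"):
    c=load(f"pics/{n}{tag}.npz"); P=cloud(c); f=c["frame"].astype(int); r,g,b=f[...,0],f[...,1],f[...,2]
    w=(f.min(-1)>90)&(abs(r-b)<40)&(P[...,2]>230)&(P[...,1]>100)&(P[...,1]<320)&(P[...,0]>610)&(P[...,0]<900)
    w=cv2.erode(w.astype(np.uint8),np.ones((3,3)))>0; W=P[w]
    def res(q):
        A=ax(q); d=W-np.array([700,q[2],q[3]]); d=d-np.outer(d@A,A); return np.linalg.norm(d,axis=1)-35
    s=least_squares(res,[.18,.43,207,319],loss="soft_l1",f_scale=1.5).x; A=ax(s); print(n,w.sum(),"az,el deg",np.degrees(s[:2]),s[2:])
    O=np.array([700,s[2],s[3]]); rel=O-spot; rel=rel-(rel@A)*A   # perpendicular offset of axis from spot
    print("  axis minus spot(arm): yv %.2f zv %.2f"%(rel@yv,rel@zv))
    # brass: points within cylinder vicinity
    d=P-O; al=d@A; pr=np.linalg.norm(d-al[...,None]*A,axis=-1)
    br=(r-b>35)&(pr<16)&(al<-70)&(al>-150); print("  brass",br.sum(),"along pct rel spot",(np.percentile(al[br],[0,2,5,50,95])+(O-spot)@A).round(1),"r",np.median(pr[br]).round(1), "resid yv,zv",[round(float(np.median(((d-al[...,None]*A)[br])@v)),2) for v in(yv,zv)])
    # white barrel front end / extents
    print("  barrel along",(np.percentile(W@A-O@A,[0,1,99,100])+(O-spot)@A).round(1))
    # coupon deltas
    Q=(P-o)@Rc; m=(abs(Q[...,0])<11)&(abs(Q[...,1])<22)&(Q[...,2]>-6)&(Q[...,2]<116)&(f.sum(-1)>140)
    q=Q[m]
    if n=="side":
        foot=q[(q[:,2]<26)&(q[:,1]<-8)]; wst=q[(q[:,2]>32)&(q[:,2]<68)&(q[:,1]<-3)]; up=q[(q[:,2]>78)&(q[:,2]<105)&(q[:,1]<-8)]
        print("  dy foot/waist/upper",[round(float(np.median(t[:,1])+k),2) for t,k in((foot,15),(wst,10),(up,15))],"dx",[round(float(np.median(t[:,0])),2) for t in(foot,wst,up)])
        t=q[(q[:,2]>106)&(abs(q[:,1])<9)]; print("  dz top",np.median(t[:,2])-110,len(t)); print("  foot zmin",np.sort(foot[:,2])[:4].round(1))
    else:
        t=q[(q[:,2]>30)&(q[:,2]<70)&(q[:,0]>2)]; print("  face dx",np.median(t[:,0])-5,len(t))
        org=(r-b>25)&m; v,u=np.nonzero(org); print("  orange",org.sum(),Q[org].mean(0).round(1) if org.sum() else 0)
E
python3 rel.py 8 "[513.7,174.0,270.1]"
```

```text
spot arm [532.54844423 177.40835394 240.85484188]
side 1446 az,el deg [10.29432428 25.12875444] [208.48084256 319.93604168]
  axis minus spot(arm): yv 0.65 zv -0.73
  brass 106 along pct rel spot [61.4 61.7 63.2 81.2 97.6] r 9.1 resid yv,zv [-4.88, 7.02]
  barrel along [130.7 134.1 285.  286.9]
  dy foot/waist/upper [3.61, 3.34, 3.24] dx [1.13, 0.52, -0.08]
  dz top 0.8836754413780739 26
  foot zmin [1.8 4.3 4.9 4.9]
top 2050 az,el deg [10.30383507 24.94339527] [206.23592448 318.02298056]
  axis minus spot(arm): yv -1.59 zv -1.68
  brass 115 along pct rel spot [59.  59.9 61.  77.1 93.5] r 9.0 resid yv,zv [-1.02, 7.52]
  barrel along [131.6 133.7 285.7 287.3]
  face dx -0.6834713249105127 24
  orange 7 [ 4.7  0.8 50.4]
```

Call:
play_rows --pt "0 0 0 0.4 0.1 0.8 0" --pt "0 0 0 0.9 0.2 1.6 0" --pt "0 0 0 1.3 0.4 2.3 0" --pt "0 0 0 1.3 0.4 2.3 0" --pt "0 0 0 1.3 0.4 2.3 0" --pt "0 0 0 1.3 0.4 2.3 0" --pt "0 0 0 1.3 0.4 2.3 0" --pt "0 0 0 1.3 0.4 2.3 0"

```text
t: 22.1
eef_pos: [515.2, 172.0, 269.1]
tool_rot: [0.56, 0.432, -0.325, 0.628]
force: [-0.1, -0.6, -2.5]
gripper_width: 9.9
```

```bash
python3 - <<'E' > out9.txt
from tgt import *
from bench import telemetry,optics
ps=[];qs=[]
for n in ("side","top"):
    ds=[];fs=[]
    for i in range(20):
        c=optics.camera(n); d=c["depth"].astype(float); d[d==0]=np.nan; ds.append(d);fs.append(c["frame"].astype(float))
        o=telemetry.get_obs();ps.append(o["eef_pos"]);qs.append(o["tool_rot"]*np.sign(o["tool_rot"][0]))
    c["depth"]=np.nan_to_num(np.nanmedian(ds,axis=0)); c["frame"]=np.mean(fs,0).round().astype(np.uint8);np.savez(f"pics/{n}9.npz",**c)
    if n=="side": cv2.imwrite("pics/side9.png",c["frame"][:,:,::-1])
p=np.mean(ps,0);q=np.mean(qs,0);q/=np.linalg.norm(q)
print(list(p));print(list(q))
import sys
print(o["t"],np.std(ps,0),o["force"],o["gripper_width"],steps(p,Rn.from_quat(q),p,Rt)[0],file=sys.stderr)
E
cat out9.txt; python3 rel.py 9 "$(sed -n 1p out9.txt | sed 's/np.float64(\([^)]*\))/\1/g')" "$(sed -n 2p out9.txt| sed 's/np.float64(\([^)]*\))/\1/g')"
```

```text
[np.float64(515.1919581314245), np.float64(171.95808573241257), np.float64(269.12177213807684)]
[np.float64(0.5599992892145819), np.float64(0.4318077954752287), np.float64(-0.3250550195301936), np.float64(0.6279188308405887)]
spot arm [534.03654373 175.37459527 239.87507906]
side 1446 az,el deg [10.2542608  25.05269199] [208.45055279 319.94134739]
  axis minus spot(arm): yv 3.00 zv 0.89
  brass 108 along pct rel spot [59.9 60.9 62.5 80.  97. ] r 8.9 resid yv,zv [-5.13, 6.73]
  barrel along [130.  133.4 284.5 286.1]
  dy foot/waist/upper [3.15, 3.26, 3.31] dx [0.85, 0.07, 1.18]
  dz top 1.2349026231668745 23
  foot zmin [3.7 4.2 4.5 6.9]
top 2051 az,el deg [10.27954291 24.98151972] [206.23688845 318.01975814]
  axis minus spot(arm): yv 0.75 zv -0.46
  brass 114 along pct rel spot [58.8 59.5 61.  76.4 93.1] r 9.0 resid yv,zv [-1.04, 7.85]
  barrel along [130.9 133.1 285.2 287. ]
  face dx -0.918376759195163 27
  orange 11 [ 4.4  1.4 50.4]24.1 [0.01195769 0.01255702 0.01439209] [-0.32792314  0.39003597 -3.92909671] 9.815061547813254 [ 2.05690547e-04 -2.22076495e-04  8.01681470e-05]
```

View pics/side9.png

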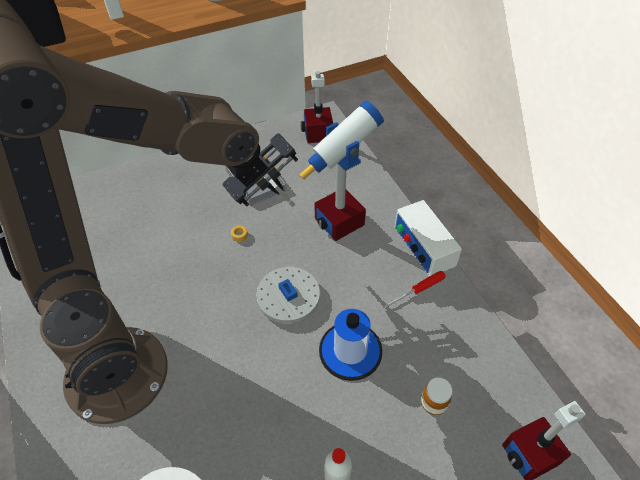

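```bash
python3 - <<'E'
from bench import telemetry,workorder
print(workorder.job_done()); o=telemetry.get_obs(); print(o["t"],o["eef_pos"],o["gripper_width"])
E
```

```text
the job is handed in; nothing more can be done
None
the job is handed in; nothing more can be done
```

The cover is standing upright near the middle of the blue pad. The coupon is out of its holder and held motionless in front of the nozzle, gripped end up. I handed the job in at about 24 s.

- **Position:** my last two-camera check, comparing coupon and nozzle in the same pictures, puts the spot within about 0.5 mm of the nozzle axis. It came out about 59.6 to 59.7 mm from the tip, against the 60 mm asked.
- **Orientation:** the tool holds the fitted barrel direction (10.25° turn, 25.0° tilt) to within 0.02°. My last barrel fits came within about 0.05° of that. An earlier check showed the coupon leaning sideways by no more than about 0.3°.
- **Contact:** I saw no contact with the measuring head, and the wrist force readings only ever showed a few newtons. In the last side picture the things on the bench look undisturbed; I did not measure them.
- **Disagreement between cameras:** the side camera reads about 3 mm off in y compared with the arm and the top camera. I corrected for this by measuring coupon and nozzle relative to each other in each view. The top view of the coupon was partly hidden by the gripper, so the sideways value rests mostly on the side camera.

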